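Set out the soldering place

ROBOT

A 6-joint arm with a two-finger parallel gripper is mounted at the origin on a cart in front of the work surface, level with it; the furniture and walls round the work are solid. World frame = base frame: x ahead of the robot, y to its left, z up, the work surface at z = 0. Lengths are in m, angles in rad, forces in N, time in s.
With the tool pointing down it reaches from about 0.3 to 0.825 m from the base axis. Payload 5.4 kg.
Tool frame: the origin (TCP) lies between the finger pads; the fingertips stand 8 mm ahead of it and the grasp point (between the pads) lies 11 mm behind it; z points along the fingers, y is the direction in which the jaws open and shut (so a half turn about z gives the same grasp; the last joint's range is limited). The gripper opens to 92 mm and grips with 3 to 60 N. Pads are 20 mm wide; open, the fingers measure 128 mm over their backs; the gripper's body (75 mm by 189 mm) begins 69 mm behind the grasp point.
Start: joints at [1.098, 0.158, 1.597, -0, 1.386, -0.21], TCP at [0.149, 0.555, 0.223] pointing down, gripper open.
Joint ranges: [-2.91, 2.91], [-0.94, 2.29], [0.18, 2.7], [-1.29, 4.43], [0.17, 2.64], [-3, 3]. Speed limits (rad/s): [2.57, 2.57, 3.14, 3.14, 3.14, 3.14].

INTERFACE

Orientations are given as a rotation vector (axis times angle).
In Python, from rig import bot, viewer, ticket gives the robot as it stands.
- The arm moves only by the shell command python3 -m pendant 'ROWS' [FORCE]. ROWS is a JSON object of lists of equal length, an entry for each row: "xyz": the shift along the tool's x, y, z in m, a list of three; "rotation": the turn, a rotation vector about the tool's x, y, z in degrees, a list of three; "gripper": the closure, from 0 (fully open) to 1 (shut). A call has exactly 10 rows; each row is the pose to reach, as a shift and turn from the pose measured when the call began, along the tool's axes at that moment; what a row does not reach only later rows make up. A row lasts 1/12 s, in which the tool goes at most 41.7 mm and 7.16 degrees, less where a joint would pass 70% of its speed; a pose out of reach is approached as far as the arm can. A call with a gripper value outside its range is refused whole. The fingers move at their own pace and stop on an object; FORCE is the grip in N (left out, the last holds). Time passes only in rows, so rows that repeat a pose let the fingers close, or fill a call up. It gives the time, the measured TCP pose, the force and the opening at its end, in the units of the state.
- bot.observe(): the state, without advancing time (a new reading comes with each control period).
- viewer.grab_frame(name): name is "scene" or "top"; returns the picture (480x640x3 uint8, red, green, blue); there is no depth.
- viewer.calibration(name): a dict with "fovy" (degrees; the focal length in pixels is half the picture's height over the tangent of half this angle, whatever the lens; pixels are square), "cx", "cy" (the principal point, pixels), "k1" (the pictures are not rectified: a ray, as slopes to the right and down, at radius r is drawn at 1 + k1 r^2 times it, then the intrinsics apply), "camera_from_world" (4x4, takes a point from world to camera coordinates). Camera axes: x right, y down, z forward; pixel columns grow to the right and rows downward; lengths in m; the calibration is good to about 2 mm. A picture is of the moment at which its call begins. calibration takes no time and is no camera call.
- ticket.job_done(): hands the job in, once; it reports no verdict.
The state is a dict: "clock": time; "joints": joint angles; "joint_velocities": joint speeds; "joint_torque": joint torques, N m; "ee_pos": TCP position; "tool_rot": TCP orientation; "contact_force": force on the tool from outside, world axes, zero at the start; "wrist_torque": the same for the moment, N m; "width": finger opening in m.
Only numpy, scipy, OpenCV 4.12 (cv2) and the standard library are available. Lean on these libraries where they do the work, as an engineer would, in place of code of your own. Each camera call takes 0.05 s, during which the arm holds its last target. There are 200 camera calls.

TASK

Set out the soldering place: lay the soldering iron in the wire forks of the iron rest with its tip over the sponge tray, the flux syringe in the two black notched blocks, the toothbrush between the dowels of the wooden rest, and the small white dish on its stand between the four corner angles. Each must lie level, fully down and in the middle of its holder, and be let go. Leave the tin with the red lid standing where it is.

Things in the scene. Friction and masses are not known exactly. Their poses are not given: they have to be found in the camera images.
- iron_grip (a point): Soldering iron lying on the bench, thick black and blue handle, thin metal tip, 182 long, 20 wide, 20 high (mm), about 60 g. Point: middle of the handle, on the iron's axis, 10 above its underside, 20 mm behind the iron's centre. x runs along it towards the tip, z up. Grasp here across the 20 mm width; its collider is a 20x20 bar of the full length.
- iron_tip (a point): End of the soldering iron's metal tip, 111 mm from iron_grip along the iron's x.
- syringe_mid (a point): Clear flux syringe lying on the bench, 169 long, 26 wide at its finger flange, 17 mm barrel, 17 high, about 30 g. Point: its centre, 8.5 above its underside. x runs along it, z up. Grasp across its width at this point; its collider is a bar 26 wide and 17 high of the full length, so the fingers stop at 26.
- brush_mid (a point): Old toothbrush (white and orange, for cleaning boards) lying on the bench, 192 long, 14 wide, 19 high, about 30 g. Point: its centre, 9.5 above its underside. x runs along it, z up. Grasp across its 14 mm width at this point; its collider is a bar 14 wide and 19 high of the full length.
- dish_mid (a point): Small white oblong dish, 36 (x) x 62 (y) x 14 high, about 40 g. The point is its centre, 7 above its underside. z up. Grasp it from outside across its 36 mm width; it behaves as a full block, so its rim cannot be pinched.
- iron_rest_seat (a point): Iron rest, fixed: grey plate 166x62, two wire forks, sponge tray at one end. Point: where iron_grip lies when seated, 40 mm above the bench, half-way between the forks; its x points to the sponge tray (tip end). Forks at x = -38 and +38; cross wires carry the iron 30 above the bench; prongs 30 apart at the bottom, 47 at their ends, 50 above the bench. Plate top 10 above the bench.
- syringe_cradle_seat (a point): Syringe cradle, fixed: aluminium plate 112x58 with two black notched blocks 14 thick at x = -36 and +36. Point: centre of the seated syringe, 34.5 mm above the bench; x along the cradle, either way round will do. Notch floors 26 above the bench; cheeks 36 apart at the bottom, flared, ending 43 above the bench. Between the blocks the plate's top is 6 above the bench.
- brush_rest_seat (a point): Toothbrush rest, fixed: pale wooden board 124x56, two raised cross bars 14 thick at x = -42 and +42, each with two upright dowels. Point: centre of the seated toothbrush, 33.5 mm above the bench; x along the rest, either way round will do. Bar tops 24 above the bench; dowels leave 26 clear, end 46 above the bench. Between the bars the board's top is 10 above the bench.
- dish_stand_seat (a point): Dish stand, fixed: dark steel plate 66 (x) by 92 (y), rubber pad, four upright corner angles. Point: centre of the seated dish, 19 mm above the bench; y along the long side, either way round will do. Pad top 12 above the bench, plate top 7; angles leave 47 (x) by 73 (y) clear, end 24 above the bench. Each long side has a 51 mm gap between angles for a finger.
- tin_mid (a point): Foil-wrapped tin with a red screw lid, 57 across and 68 high, about 120 g, standing loose in the row of holders; not to be moved. The point is its centre, 34 above the bench.

How it is judged:
By the outcome, as a careful person would: the job done as asked, in the order asked, and still so for the second after the job is handed in, with the robot touching nothing.
It also fails if it takes over 96 s, if anything falls off the work surface, if the arm or the gripper's body presses on something with over 40 N, if the wrist force passes 120 N, or if a joint passes its speed limit or range.

## Working session

There is one attempt and no reset: what is moved stays moved. The work goes in short steps, Python scripts to look and compute and a shell command to move; the robot and the scene stay as the last step left them, time stands still between calls to the robot, and variables do not carry over. Pictures are saved under pics/ and viewed, about 12 in all and at most 16, crops included, and the job is handed in when it is done.

```bash
ls; mkdir -p pics; python3 - <<'E'
from rig import bot, viewer, ticket
import cv2, numpy as np
np.set_printoptions(precision=4,suppress=True)
for n in ("scene","top"):
    im=viewer.grab_frame(n); cv2.imwrite(f"pics/{n}0.png",im[:,:,::-1])
    c=viewer.calibration(n); print(n,c)
print(bot.observe())
E
```

```text
pics
scene {'fovy': 48.83862124718343, 'cx': 325.6150764626287, 'cy': 231.82507402524527, 'k1': -0.1221053743144104, 'camera_from_world': array([[ 0.4222, -0.9064,  0.0131, -0.3392],
       [-0.5357, -0.2611, -0.803 ,  0.2986],
       [ 0.7313,  0.332 , -0.5958,  0.5366],
       [ 0.    ,  0.    ,  0.    ,  1.    ]])}
top {'fovy': 56.22887835722115, 'cx': 315.8046764029807, 'cy': 239.6760086817052, 'k1': -0.0017486542666466627, 'camera_from_world': array([[-0.0725, -0.9974, -0.0001, -0.0799],
       [-0.9707,  0.0706, -0.2298,  0.5304],
       [ 0.2292, -0.0166, -0.9732,  0.78  ],
       [ 0.    ,  0.    ,  0.    ,  1.    ]])}
{'clock': 0.1, 'joints': array([ 1.0979,  0.159 ,  1.5981, -0.    ,  1.3862, -0.2101]), 'joint_velocities': array([ 0.0011, -0.0013, -0.0024, -0.0012, -0.0013, -0.0016]), 'joint_torque': array([ -0.0003, -38.6509, -32.2957,   0.0702,   0.034 ,  -0.    ]), 'ee_pos': array([0.1492, 0.5548, 0.2217]), 'tool_rot': array([-0.4115, -3.114 ,  0.0024]), 'contact_force': array([ 0.1   ,  0.2661, -0.2252]), 'wrist_torque': array([0.0366, 0.0138, 0.0133]), 'width': 0.09174467265683305}
```

View pics/top0.png

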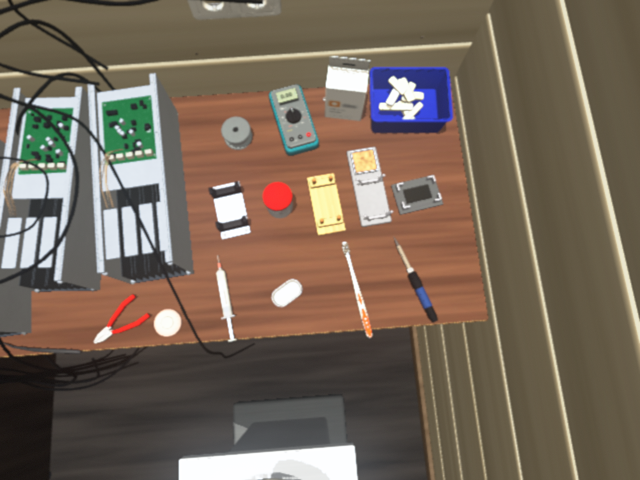

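View pics/scene0.png

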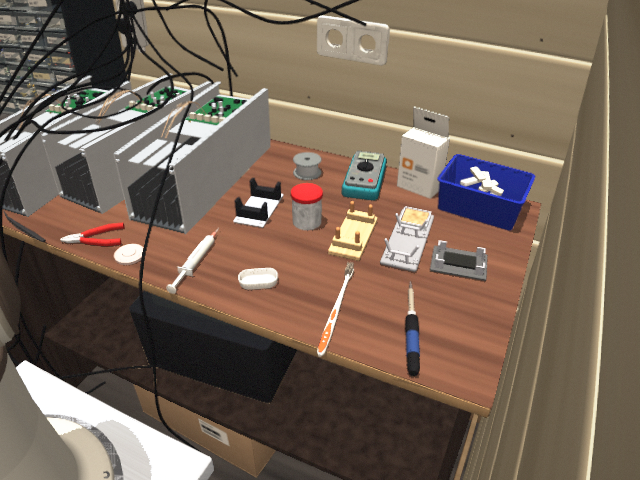

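The views show, in top pixels: iron (397,243)–(433,318), brush (345,243)–(369,335), syringe (219,257)–(232,340) and dish (287,293). The holders are the cradle (230,210), tin (278,197), brush rest (326,204), iron rest (369,188) and dish stand (417,194).

```bash
cat > h.py <<'E'
import cv2, numpy as np
from rig import bot, viewer
from scipy.spatial.transform import Rotation as R
np.set_printoptions(precision=4,suppress=True)
def cam(n):
    c=viewer.calibration(n); f=240/np.tan(np.radians(c["fovy"]/2))
    return np.array([[f,0,c["cx"]],[0,f,c["cy"]],[0,0,1.]]),np.array([c["k1"],0,0,0,0.]),np.array(c["camera_from_world"])
def ray(n,px,z):
    """pixels -> world xy on plane z"""
    K,d,T=cam(n); u=cv2.undistortPoints(np.float64(px).reshape(-1,1,2),K,d)[:,0]
    D=np.c_[u,np.ones(len(u))]@T[:3,:3]; o=-T[:3,:3].T@T[:3,3]
    return (o+D*((z-o[2])/D[:,2:]))[:,:2]
def proj(n,P):
    K,d,T=cam(n); return cv2.projectPoints(np.float64(P).reshape(-1,1,3),cv2.Rodrigues(T[:3,:3])[0],T[:3,3],K,d)[0][:,0]
def to(x,y,z,yaw):
    """print tool-frame shift and turn to TCP x,y,z, tool down, jaw axis (tool y) at world angle yaw deg (mod 180)"""
    s=bot.observe(); R0=R.from_rotvec(s["tool_rot"]); best=None
    for k in (0,180):
        a=np.radians(yaw+k); Y=np.array([np.cos(a),np.sin(a),0]); Z=np.array([0,0,-1.])
        r=(R0.inv()*R.from_matrix(np.c_[np.cross(Y,Z),Y,Z])).as_rotvec(degrees=True)
        if best is None or np.linalg.norm(r)<np.linalg.norm(best): best=r
    print("t%.1f"%s["clock"],"shift",R0.inv().apply(np.array([x,y,z])-s["ee_pos"]).round(4),"turn",best.round(1),"ee",s["ee_pos"],"q",s["joints"].round(2),"w %.4f"%s["width"],"F",s["contact_force"].round(1))
E
python3 - <<'E'
from h import *
im=cv2.imread("pics/top0.png"); 
cv2.imwrite("pics/crop.png",cv2.resize(im[140:345,200:450],None,fx=2.9,fy=2.9,interpolation=cv2.INTER_CUBIC))
hsv=cv2.cvtColor(im,cv2.COLOR_BGR2HSV)
h,s,v=cv2.split(hsv); b,g,r=cv2.split(im.astype(int))
for p in [(300,250),(420,230),(260,320),(326,204),(369,200),(425,290),(357,290)]: print(p,hsv[p[1],p[0]])
wood=(r-b>25)&(h<14)&(v<150)
m=(~wood).astype(np.uint8)*255
cv2.imwrite("pics/mask.png",cv2.resize(m[140:345,200:450],None,fx=2.9,fy=2.9,interpolation=cv2.INTER_NEAREST))
n,l,st,ce=cv2.connectedComponentsWithStats(m)
for i in range(1,n):
    if st[i,4]>60 and 190<ce[i,0]<450 and 140<ce[i,1]<345: print(st[i],ce[i].round(1))
E
```

```text
(300, 250) [ 10 129 166]
(420, 230) [ 10 129 144]
(260, 320) [ 10 125 143]
(326, 204) [ 28  75 254]
(369, 200) [ 18   6 231]
(425, 290) [178  72 134]
(357, 290) [ 90   1 255]
[     0      0    640    480 281538] [323.1 241.6]
[183 146 101  17 624] [237.3 154.9]
[184 168  30   4  77] [195.3 169.1]
```

View pics/crop.png

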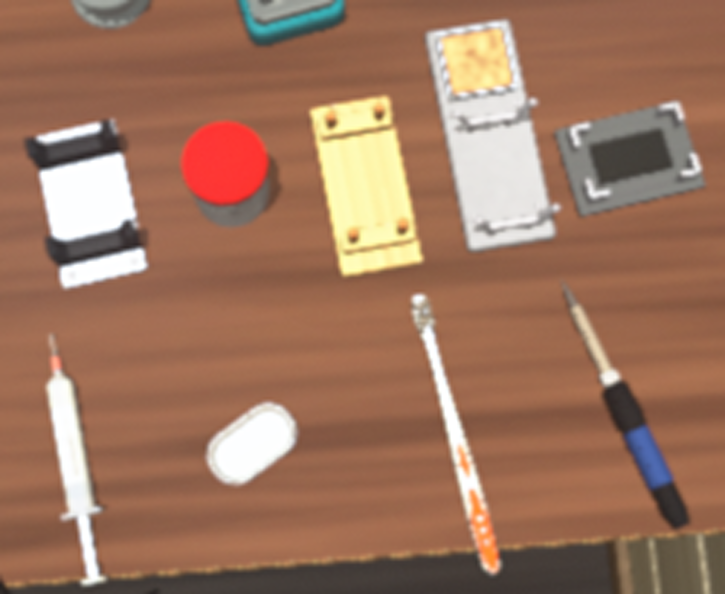

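View pics/mask.png

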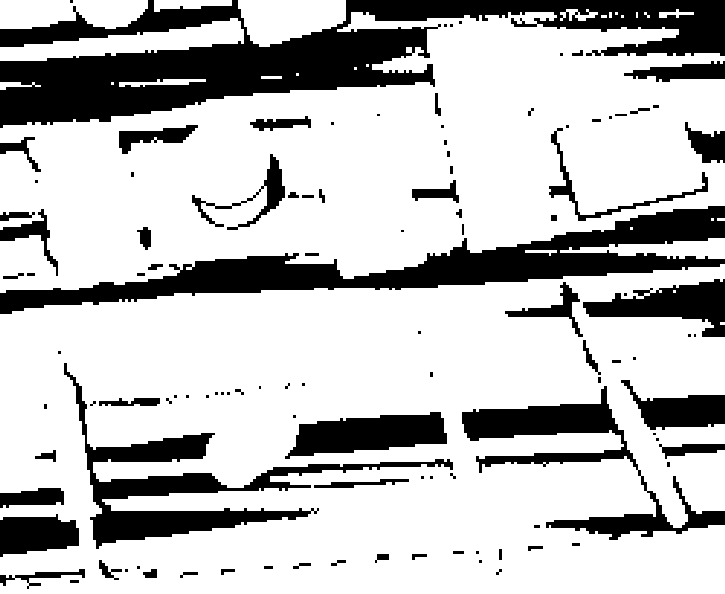

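The crop shows all items clearly, but the mask was too loose in brightness. The wood's hue and saturation are steady at (10,127), so I'll mask on those.

```bash
python3 - <<'E'
from h import *
im=cv2.imread("pics/top0.png"); hsv=cv2.cvtColor(im,cv2.COLOR_BGR2HSV).astype(int); h,s,v=hsv[...,0],hsv[...,1],hsv[...,2]
m=((abs(h-10)>3)|(abs(s-127)>32)|(v<70)).astype(np.uint8)*255
vis=m[140:345,200:450]; cv2.imwrite("pics/mask2.png",cv2.resize(vis,None,fx=2.9,fy=2.9,interpolation=cv2.INTER_NEAREST))
C=lambda x,y:(200+x/2.9,140+y/2.9)
# name: crop box, plane height for outline
boxes=dict(iron=(545,275,700,532,.010),syr=(35,325,110,590,.0085),brush=(400,285,505,580,.0095),dish=(195,395,305,495,.014),
 cradle=(20,110,155,295,.006),brest=(300,85,430,285,.010),irest=(420,10,562,255,.010),stand=(548,95,712,220,.007),lid=(175,110,275,210,.068))
for k,(a,b,c,d,z) in boxes.items():
    x0,y0=map(int,C(a,b)); x1,y1=map(int,C(c,d)); q=np.zeros_like(m); q[y0:y1,x0:x1]=m[y0:y1,x0:x1]
    if k=='lid': q[(s<200)]=0
    n,l,st,ce=cv2.connectedComponentsWithStats(q); i=1+st[1:,4].argmax()
    pts=np.argwhere(l==i)[:,::-1]; W=ray("top",pts,z)
    (cx,cy),(w,hh),ang=cv2.minAreaRect((W*1000).astype(np.float32))
    if w<hh: w,hh,ang=hh,w,ang+90
    (mu,ev)=cv2.PCACompute((W*1000).astype(np.float32),mean=None); 
    print(k,"n",len(pts),"c",round(cx,1),round(cy,1),"L",round(w,1),round(hh,1),"ang",round((ang+90)%180-90,1),"pca",mu[0],round(np.degrees(np.arctan2(ev[0,1],ev[0,0])),1))
E
```

```text
iron n 670 c 444.0 -304.6 L 177.4 20.4 ang 19.8 pca [ 430.6583 -309.05  ] 19.3
syr n 773 c 433.5 62.8 L 168.0 45.5 ang -4.1 pca [423.0539  65.1613] 5.8
brush n 524 c 444.6 -188.7 L 172.5 15.7 ang 9.9 pca [ 444.1879 -188.667 ] 10.1
dish n 646 c 434.3 -54.8 L 65.9 40.3 ang -57.2 pca [434.1209 -54.7892] 122.5
cradle n 1727 c 611.7 51.7 L 117.7 67.4 ang 9.5 pca [611.1829  50.4451] 10.2
brest n 1748 c 610.0 -144.4 L 127.8 59.8 ang 6.4 pca [ 608.7493 -144.3337] 6.5
irest n 2493 c 642.3 -237.7 L 168.8 71.5 ang 5.7 pca [ 640.1992 -234.9604] 5.6
stand n 1446 c 617.3 -332.7 L 95.5 68.0 ang -80.3 pca [ 616.7587 -332.1441] 100.4
lid n 598 c 612.4 -51.4 L 52.0 51.7 ang -4.2 pca [612.6029 -50.963 ] 11.5
```

View pics/mask2.png

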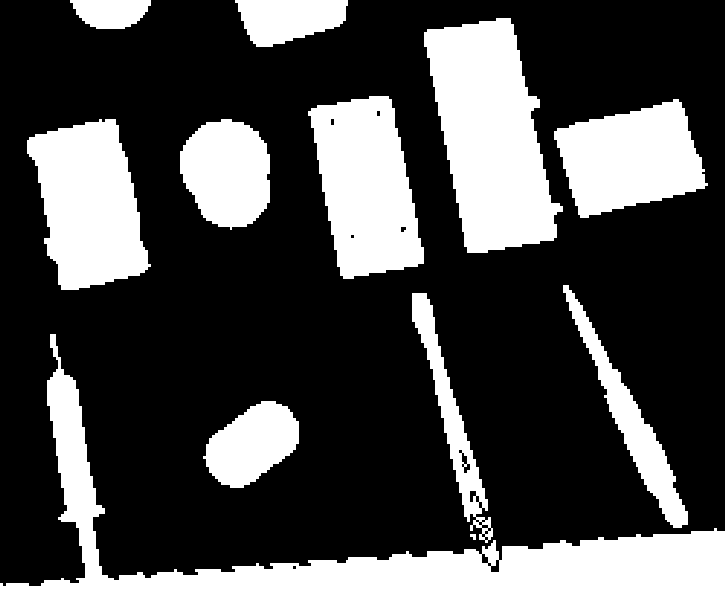

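Clean mask, and sizes agree with those given to a few mm. Next: the first move's numbers, plus a quick check of the hanging black cable's height and the fork points.

```bash
python3 - <<'E'
from h import *
C=lambda P:np.array([(200+x/2.9,140+y/2.9) for x,y in P])
print("iron tip, butt",ray("top",C([(563,285),(683,526)]),.01))
f=ray("top",C([(531,102),(461,124),(556,210),(482,228)]),.05); print("prongs",f, f.mean(0))
print("plate",ray("top",C([(425,32),(513,18),(556,240),(468,253)]),.010))
# cable: scene points vs top polyline
tl=np.array([(110,120),(160,215),(178,262),(193,320),(205,345),(235,355)])
for p in [(140,250),(145,300),(145,350),(155,400)]:
    best=min(((np.min(np.linalg.norm(tl0-proj("top",[[*ray("scene",[p],z)[0],z]])[0],axis=1)),z,ray("scene",[p],z)[0]) for tl0 in [np.vstack([np.linspace(a,b,20) for a,b in zip(tl,tl[1:])])] for z in np.arange(-.2,.5,.02)),key=lambda t:t[0]); print("cable",p,best)
to(.427,-.310,.18,109.5)
im=cv2.imread("pics/scene0.png"); cv2.imwrite("pics/sc.png",cv2.resize(im[170:300,225:495],None,fx=2.95,fy=2.95,interpolation=cv2.INTER_CUBIC))
E
```

```text
iron tip, butt [[ 0.527  -0.2749]
 [ 0.3589 -0.3355]]
prongs [[ 0.6465 -0.2598]
 [ 0.6342 -0.2109]
 [ 0.5693 -0.2682]
 [ 0.5605 -0.2179]] [ 0.6026 -0.2392]
plate [[ 0.7206 -0.1969]
 [ 0.7268 -0.2612]
 [ 0.5592 -0.2737]
 [ 0.5544 -0.212 ]]
cable (140, 250) (np.float64(1.822377447637102), np.float64(0.07999999999999985), array([0.3435, 0.09  ]))
cable (145, 300) (np.float64(0.515765675437806), np.float64(-0.04000000000000009), array([0.3509, 0.1168]))
cable (145, 350) (np.float64(0.9073796438953114), np.float64(-0.18000000000000002), array([0.3489, 0.1513]))
cable (155, 400) (np.float64(19.58768899162011), np.float64(-0.2), array([0.2794, 0.077 ]))
t0.1 shift [-0.493  -0.7628  0.0428] turn [ -0.1  -0.  -34.6] ee [0.1492 0.5548 0.2217] q [ 1.1   0.16  1.6  -0.    1.39 -0.21] w 0.0917 F [ 0.1  0.3 -0.2]
```

View pics/sc.png

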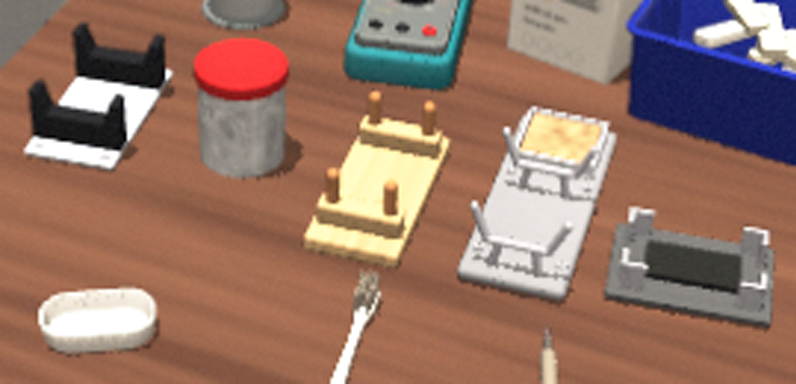

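The scene crop shows the holders upright and unobstructed, with the sponge tray at the far end. The cable stays low (z ≤ 0.08 near my path), so I'll cross high.

```bash
python3 -m pendant '{"xyz":[[0,0,-0.02],[-0.02,-0.03,-0.05],[-0.04,-0.06,-0.07],[-0.065,-0.1,-0.08],[-0.09,-0.14,-0.08],[-0.115,-0.18,-0.08],[-0.14,-0.215,-0.08],[-0.165,-0.255,-0.08],[-0.19,-0.29,-0.08],[-0.2,-0.31,-0.08]],"rotation":[[0,0,0],[0,0,0],[0,0,0],[0,0,0],[0,0,0],[0,0,0],[0,0,0],[0,0,0],[0,0,0],[0,0,0]],"gripper":[0,0,0,0,0,0,0,0,0,0]}'
python3 -m pendant '{"xyz":[[-0.02,-0.03,0],[-0.045,-0.07,0],[-0.065,-0.1,0],[-0.09,-0.14,0],[-0.115,-0.18,0],[-0.14,-0.215,0],[-0.165,-0.255,0],[-0.19,-0.29,0],[-0.2,-0.31,0],[-0.2,-0.31,0]],"rotation":[[0,0,0],[0,0,0],[0,0,0],[0,0,0],[0,0,0],[0,0,0],[0,0,0],[0,0,0],[0,0,0],[0,0,0]],"gripper":[0,0,0,0,0,0,0,0,0,0]}'
python3 - <<'E'
from h import *
to(.427,-.310,.15,109.5)
# triangulate holder features from both views (mean over 4 features each)
C=lambda P:np.array([(200+x/2.9,140+y/2.9) for x,y in P]); S=lambda P:np.array([(225+x/2.95,170+y/2.95) for x,y in P])
def tri(a,b):
    (Kt,dt,Tt),(Ks,ds,Ts)=cam("top"),cam("scene")
    ua=cv2.undistortPoints(a.reshape(-1,1,2),Kt,dt)[:,0].T; ub=cv2.undistortPoints(b.reshape(-1,1,2),Ks,ds)[:,0].T
    X=cv2.triangulatePoints(Tt[:3],Ts[:3],ua,ub); return (X[:3]/X[3]).T
f=tri(C([(531,102),(461,124),(556,210),(482,228)]),S([(604,147),(507,128),(570,224),(476,205)])); print("prongs",f,f.mean(0))
f=tri(C([(331,117),(378,110),(352,235),(403,226)]),S([(376,94),(430,103),(333,171),(391,184)])); print("dowels",f,f.mean(0))
f=tri(C([(30,137),(112,122),(52,240),(138,225)]),S([(82,30),(160,40),(37,87),(118,100)])); print("cheeks",f,f.mean(0))
f=tri(C([(577,131),(676,110),(594,192),(699,170)]),S([(641,211),(757,231),(632,244),(752,268)])); print("angles",f,f.mean(0))
E
```

```text
clock: 0.93
ee_pos: [0.2587, 0.212, 0.3018]
tool_rot: [-0.41, -3.114, 0.003]
contact_force: [1.0, 0.2, 0.0]
width: 0.0922
clock: 1.77
ee_pos: [0.3719, -0.1446, 0.301]
tool_rot: [-0.419, -3.111, 0.004]
contact_force: [-0.3, 0.9, -0.2]
width: 0.0916
t1.8 shift [-0.0972 -0.1445  0.1512] turn [ -0.1  -0.2 -34.9] ee [ 0.3719 -0.1446  0.301 ] q [-0.67 -0.37  1.93 -0.    1.58 -1.98] w 0.0916 F [-0.3  0.9 -0.2]
prongs [[ 0.6484 -0.2631  0.0493]
 [ 0.632  -0.211   0.0575]
 [ 0.5693 -0.2688  0.0514]
 [ 0.5599 -0.2183  0.0539]] [ 0.6024 -0.2403  0.053 ]
dowels [[ 0.647  -0.1243  0.047 ]
 [ 0.6496 -0.1572  0.0484]
 [ 0.5632 -0.1326  0.047 ]
 [ 0.5669 -0.1666  0.0466]] [ 0.6067 -0.1452  0.0472]
cheeks [[0.651  0.0839 0.035 ]
 [0.6556 0.0271 0.0401]
 [0.5754 0.0698 0.0387]
 [0.5794 0.0124 0.0436]] [0.6154 0.0483 0.0394]
angles [[ 0.6329 -0.2951  0.0249]
 [ 0.6408 -0.3624  0.0287]
 [ 0.5849 -0.2999  0.0369]
 [ 0.5922 -0.3681  0.0403]] [ 0.6127 -0.3314  0.0327]
```

```bash
python3 -m pendant '{"xyz":[[-0.01,-0.015,0.015],[-0.025,-0.04,0.03],[-0.04,-0.06,0.05],[-0.055,-0.08,0.07],[-0.07,-0.105,0.09],[-0.085,-0.125,0.11],[-0.097,-0.1445,0.13],[-0.097,-0.1445,0.145],[-0.097,-0.1445,0.151],[-0.097,-0.1445,0.151]],"rotation":[[0,0,-4],[0,0,-9],[0,0,-14],[0,0,-19],[0,0,-24],[0,0,-29],[0,0,-33],[0,0,-35],[0,0,-35],[0,0,-35]],"gripper":[0,0,0,0,0,0,0,0,0,0]}'
python3 - <<'E'
from h import *
im=viewer.grab_frame("top"); cv2.imwrite("pics/t1.png",im[:,:,::-1])
im=viewer.grab_frame("scene"); cv2.imwrite("pics/s1.png",im[:,:,::-1])
# iron axis from handle/shaft mask in the first scene and top pictures: midline rays at z=.01
for n,(x0,y0,x1,y1) in dict(top=(388,236,441,323),scene=(400,280,425,378)).items():
    im=cv2.imread(f"pics/{n}0.png"); hsv=cv2.cvtColor(im,cv2.COLOR_BGR2HSV).astype(int); h,s,v=hsv[...,0],hsv[...,1],hsv[...,2]
    m=((abs(h-10)>3)|(abs(s-127)>32)|(v<70)).astype(np.uint8)[y0:y1,x0:x1]
    k,l,st,ce=cv2.connectedComponentsWithStats(m); i=1+st[1:,4].argmax(); p=np.argwhere(l==i)[:,::-1]+[x0,y0]
    W=ray(n,p,.010).astype(np.float32); vx,vy,ax,ay=cv2.fitLine(W,cv2.DIST_L1,0,.001,.001).ravel()
    t=(W-[ax,ay])@[vx,vy]; e=np.array([t.min(),t.max()])[:,None]*[vx,vy]+[ax,ay]; print(n,e,"len",np.ptp(t),"ang",np.degrees(np.arctan2(vy,vx)))
to(.427,-.310,.15,109.5)
E
```

```text
clock: 2.6
ee_pos: [0.4257, -0.3084, 0.1481]
tool_rot: [0.533, -3.091, -0.004]
contact_force: [0.2, 0.4, 0.7]
width: 0.0918
top [[ 0.3602 -0.3337]
 [ 0.5277 -0.2751]] len 0.1774573 ang 19.282791
scene [[ 0.3552 -0.3346]
 [ 0.5311 -0.2731]] len 0.18639942 ang 19.274326
t2.7 shift [ 0.0002 -0.0006  0.0008] turn [-0.1 -0.2  0.1] ee [ 0.427  -0.3094  0.1508] q [-0.85  0.1   1.81 -0.    1.23 -2.77] w 0.0915 F [ 0.5  0.  -0.2]
```

The two views agree on the iron: length 182, angle 19.3°, grip point (0.4246, −0.3107). Descend and grasp.

```bash
python3 -m pendant '{"xyz":[[0,0,0.015],[0.001,0,0.04],[0.002,0,0.065],[0.003,0,0.09],[0.003,0,0.11],[0.003,0,0.125],[0.003,0,0.134],[0.003,0,0.138],[0.003,0,0.139],[0.003,0,0.139]],"rotation":[[0,0,0],[0,0,0],[0,0,0],[0,0,0],[0,0,0],[0,0,0],[0,0,0],[0,0,0],[0,0,0],[0,0,0]],"gripper":[0,0,0,0,0,0,0,0.1,0.2,0.3]}' 15
python3 -m pendant '{"xyz":[[0,0,0],[0,0,0],[0,0,0],[0,0,0],[0,0,0],[0,0,0],[0,0,0],[0,0,0],[0,0,0],[0,0,-0.01]],"rotation":[[0,0,0],[0,0,0],[0,0,0],[0,0,0],[0,0,0],[0,0,0],[0,0,0],[0,0,0],[0,0,0],[0,0,0]],"gripper":[0.4,0.6,0.8,1,1,1,1,1,1,1]}'
python3 - <<'E'
from h import *
to(.6024,-.2395,.13,95.2)
E
```

```text
clock: 3.53
ee_pos: [0.4245, -0.3113, 0.0129]
tool_rot: [0.535, -3.094, 0.006]
contact_force: [-0.3, 0.5, 0.4]
width: 0.0741
clock: 4.37
ee_pos: [0.4233, -0.3099, 0.0214]
tool_rot: [0.535, -3.092, 0.0]
contact_force: [0.2, 1.0, -0.5]
width: 0.0201
t4.4 shift [-0.1919  0.0062 -0.1093] turn [ 0.  -0.2 14.4] ee [ 0.4233 -0.3099  0.0214] q [-0.86  0.29  1.88 -0.    0.97 -2.77] w 0.0201 F [ 0.2  1.  -0.5]
```

Gripped at 20.1 mm. Lift and carry over the rest.

```bash
python3 -m pendant '{"xyz":[[0,0,-0.02],[0,0,-0.045],[-0.01,0,-0.07],[-0.03,0.001,-0.09],[-0.06,0.002,-0.105],[-0.09,0.003,-0.109],[-0.12,0.004,-0.109],[-0.15,0.005,-0.109],[-0.175,0.006,-0.109],[-0.19,0.006,-0.109]],"rotation":[[0,0,0],[0,0,0],[0,0,0],[0,0,2],[0,0,4],[0,0,7],[0,0,10],[0,0,12],[0,0,14],[0,0,14.4]],"gripper":[1,1,1,1,1,1,1,1,1,1]}'
python3 - <<'E'
from h import *
for n in("top","scene"): cv2.imwrite(f"pics/{n}2.png",viewer.grab_frame(n)[:,:,::-1])
a=cv2.imread("pics/top2.png")[110:330,300:480]; b=cv2.imread("pics/scene2.png")[130:350,330:530]
cv2.imwrite("pics/v2.png",cv2.resize(np.hstack([a,b]),None,fx=2.1,fy=2.1,interpolation=cv2.INTER_CUBIC))
to(.6024,-.2395,.075,95.2)
E
```

```text
clock: 5.2
ee_pos: [0.6028, -0.2388, 0.1304]
tool_rot: [0.143, -3.136, 0.001]
contact_force: [-0.2, -0.2, -1.2]
width: 0.0205
t5.3 shift [-0.0002 -0.0003  0.0552] turn [-0.  -0.2  0.2] ee [ 0.6023 -0.2392  0.1302] q [-0.56  0.42  1.46 -0.    1.26 -2.23] w 0.0203 F [-1.3 -0.2 -0.4]
```

View pics/v2.png

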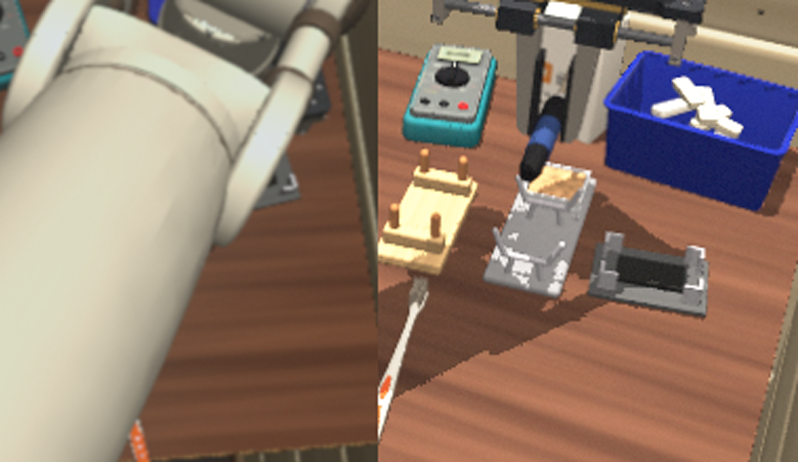

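The arm hides the top view; the scene view shows the iron held level over the rest. Lower it and release.

```bash
python3 -m pendant '{"xyz":[[0,0,0.01],[0,0,0.025],[0,0,0.04],[0,0,0.055],[0,0,0.065],[0,0,0.073],[0,0,0.079],[0,0,0.083],[0,0,0.086],[0,0,0.088]],"rotation":[[0,0,0.2],[0,0,0.2],[0,0,0.2],[0,0,0.2],[0,0,0.2],[0,0,0.2],[0,0,0.2],[0,0,0.2],[0,0,0.2],[0,0,0.2]],"gripper":[1,1,1,1,1,1,1,1,1,1]}'
python3 - <<'E'
from h import *
to(.6024,-.2395,.0412,95.2)
cv2.imwrite("pics/scene3.png",viewer.grab_frame("scene")[:,:,::-1])
b=cv2.imread("pics/scene3.png")[170:300,360:500]
cv2.imwrite("pics/v3.png",cv2.resize(b,None,fx=4.2,fy=4.2,interpolation=cv2.INTER_CUBIC))
E
```

```text
clock: 6.13
ee_pos: [0.6023, -0.2395, 0.0427]
tool_rot: [0.142, -3.136, 0.002]
contact_force: [-4.8, 3.6, 13.6]
width: 0.0206
t6.1 shift [-0.0001  0.      0.0015] turn [-0.1 -0.1 -0. ] ee [ 0.6023 -0.2395  0.0427] q [-0.56  0.53  1.51 -0.    1.11 -2.22] w 0.0206 F [-4.8  3.6 13.6]
```

View pics/v3.png

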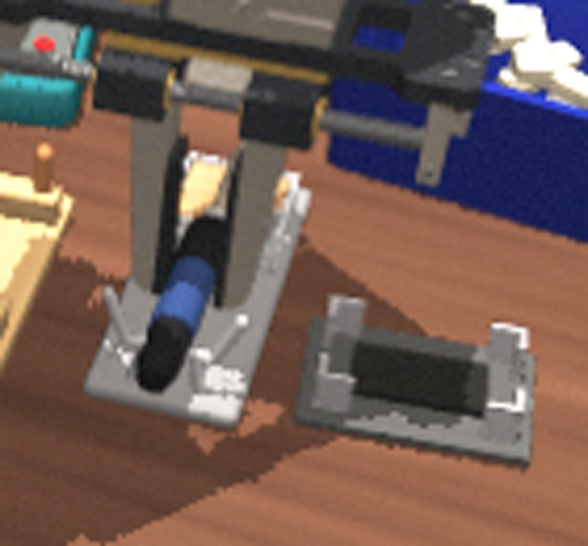

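Contact is felt (about 14 N at the expected height) and the iron sits between the prongs. Release and rise.

```bash
python3 -m pendant '{"xyz":[[0,0,0],[0,0,0],[0,0,0],[0,0,0],[0,0,0],[0,0,-0.005],[0,0,-0.02],[0,0,-0.045],[0,0,-0.075],[0,0,-0.1]],"rotation":[[0,0,0],[0,0,0],[0,0,0],[0,0,0],[0,0,0],[0,0,0],[0,0,0],[0,0,0],[0,0,0],[0,0,0]],"gripper":[0.9,0.75,0.6,0.5,0.5,0.5,0.5,0.5,0.5,0.5]}'
python3 - <<'E'
from h import *
# syringe: axis from both views, mask within boxes, at z=.0085
for n,(x0,y0,x1,y1) in dict(top=(210,250,240,342),scene=(160,222,225,296)).items():
    im=cv2.imread(f"pics/{n}0.png"); hsv=cv2.cvtColor(im,cv2.COLOR_BGR2HSV).astype(int); h,s,v=hsv[...,0],hsv[...,1],hsv[...,2]
    m=((abs(h-10)>3)|(abs(s-127)>32)|(v<70)).astype(np.uint8)[y0:y1,x0:x1]
    k,l,st,ce=cv2.connectedComponentsWithStats(m); i=1+st[1:,4].argmax(); p=np.argwhere(l==i)[:,::-1]+[x0,y0]
    W=ray(n,p,.0085).astype(np.float32); vx,vy,ax,ay=cv2.fitLine(W,cv2.DIST_L1,0,.001,.001).ravel()
    t=(W-[ax,ay])@[vx,vy]; e=np.array([t.min(),t.max()])[:,None]*[vx,vy]+[ax,ay]; print(n,e,e.mean(0),"len",np.ptp(t),"ang",np.degrees(np.arctan2(vy,vx)))
C=lambda P:np.array([(200+x/2.9,140+y/2.9) for x,y in P])
print("ends clicked",ray("top",C([(51,334),(93,582)]),.0085))
to(.428,.064,.14,95)
E
```

```text
clock: 7.02
ee_pos: [0.6027, -0.2395, 0.145]
tool_rot: [0.142, -3.137, 0.003]
contact_force: [0.4, 0.1, 0.2]
width: 0.0457
top [[0.3477 0.0536]
 [0.519  0.0774]] [0.4334 0.0655] len 0.17291532 ang 7.925629
scene [[0.3359 0.0531]
 [0.5037 0.0779]] [0.4198 0.0655] len 0.16967964 ang 8.38814
ends clicked [[0.5184 0.0772]
 [0.3511 0.0535]]
t7.0 shift [0.1466 0.3181 0.0048] turn [-0.1 -0.1  0.2] ee [ 0.6027 -0.2395  0.145 ] q [-0.56  0.41  1.45 -0.    1.28 -2.22] w 0.0457 F [0.4 0.1 0.2]
```

```bash
python3 -m pendant '{"xyz":[[0.01,0.02,-0.01],[0.025,0.055,-0.01],[0.04,0.09,0],[0.055,0.125,0],[0.075,0.16,0],[0.09,0.195,0],[0.105,0.23,0],[0.12,0.265,0],[0.135,0.295,0],[0.145,0.318,0.005]],"rotation":[[0,0,0],[0,0,0],[0,0,0],[0,0,0],[0,0,0],[0,0,0],[0,0,0],[0,0,0],[0,0,0],[0,0,0]],"gripper":[0.5,0.4,0.3,0.2,0.2,0.2,0.2,0.2,0.2,0.2]}'
python3 - <<'E'
from h import *
for n in("top","scene"): cv2.imwrite(f"pics/{n}4.png",viewer.grab_frame(n)[:,:,::-1])
f=lambda im,w,h:cv2.resize(im,(w,h),interpolation=cv2.INTER_CUBIC)
a=f(cv2.imread("pics/top4.png")[135:235,330:430],400,400); b=f(cv2.imread("pics/scene4.png")[190:290,370:470],400,400)
c=f(cv2.imread("pics/scene0.png")[222:297,160:225],173,200); 
o=np.zeros((600,800,3),np.uint8); o[:400,:400]=a;o[:400,400:]=b;o[400:,:173]=c
o[400:,200:600]=f(cv2.imread("pics/top4.png")[245:345,150:350],400,200)
cv2.imwrite("pics/v4.png",o)
to(.434,.0655,.14,98.1)
print(ray("scene",[(216,229),(171,290)],.0085))
E
```

```text
clock: 7.85
ee_pos: [0.4286, 0.066, 0.1408]
tool_rot: [-0.144, 3.138, -0.003]
contact_force: [-0.3, -0.1, -0.9]
width: 0.0736
t8.0 shift [-0.0065 -0.0018 -0.0007] turn [-0.  -0.2 -2.7] ee [0.4274 0.0667 0.1393] q [-0.13 -0.14  2.07 -0.    1.22 -1.79] w 0.0733 F [-0.8 -0.5  0.8]
[[0.5148 0.0807]
 [0.3513 0.0529]]
```

View pics/v4.png

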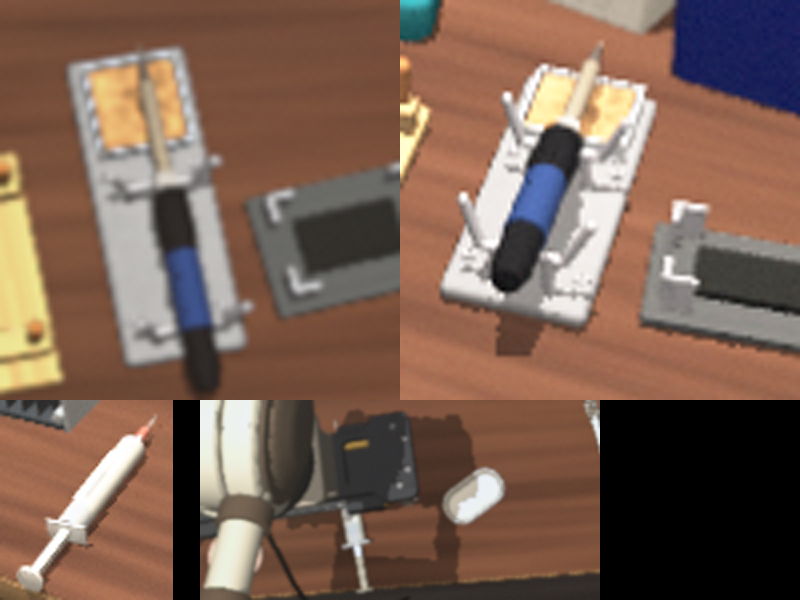

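The iron is centred in both forks with its tip over the sponge. The syringe's ends from both views agree within about 4 mm: centre (0.434, 0.066), 8.3°. Grasp it, and zoom the cradle and stand from the first pictures.

```bash
python3 -m pendant '{"xyz":[[-0.002,0,0.015],[-0.004,-0.001,0.04],[-0.0065,-0.002,0.065],[-0.0065,-0.002,0.09],[-0.0065,-0.002,0.105],[-0.0065,-0.002,0.116],[-0.0065,-0.002,0.123],[-0.0065,-0.002,0.127],[-0.0065,-0.002,0.128],[-0.0065,-0.002,0.128]],"rotation":[[0,0,-1.5],[0,0,-3],[0,0,-3],[0,0,-3],[0,0,-3],[0,0,-3],[0,0,-3],[0,0,-3],[0,0,-3],[0,0,-3]],"gripper":[0.2,0.2,0.2,0.2,0.2,0.2,0.2,0.2,0.3,0.4]}' 12
python3 -m pendant '{"xyz":[[0,0,0],[0,0,0],[0,0,0],[0,0,0],[0,0,0],[0,0,0],[0,0,0],[0,0,0],[0,0,0],[0,0,-0.01]],"rotation":[[0,0,0],[0,0,0],[0,0,0],[0,0,0],[0,0,0],[0,0,0],[0,0,0],[0,0,0],[0,0,0],[0,0,0]],"gripper":[0.5,0.6,0.8,1,1,1,1,1,1,1]}'
python3 - <<'E'
from h import *
f=lambda im:cv2.resize(im,(400,300),interpolation=cv2.INTER_CUBIC)
t=cv2.imread("pics/top0.png"); s=cv2.imread("pics/scene0.png")
o=np.vstack([np.hstack([f(t[177:240,190:274]),f(s[175:229,230:302])]),np.hstack([f(t[164:224,378:458]),f(s[235:280,430:490])])])
cv2.imwrite("pics/v5.png",o)
to(.614,.049,.13,100)
E
```

```text
clock: 8.78
ee_pos: [0.4343, 0.0649, 0.0117]
tool_rot: [0.23, -3.131, 0.001]
contact_force: [0.3, -0.3, 0.3]
width: 0.0624
clock: 9.62
ee_pos: [0.4326, 0.065, 0.0205]
tool_rot: [0.229, -3.127, 0.0]
contact_force: [-0.7, 0.3, -0.0]
width: 0.0256
t9.6 shift [-0.1764 -0.0423 -0.1106] turn [ 0.  -0.3 -1.6] ee [0.4326 0.065  0.0205] q [-0.13  0.09  2.12 -0.    0.94 -1.84] w 0.0256 F [-0.7  0.3 -0. ]
```

View pics/v5.png

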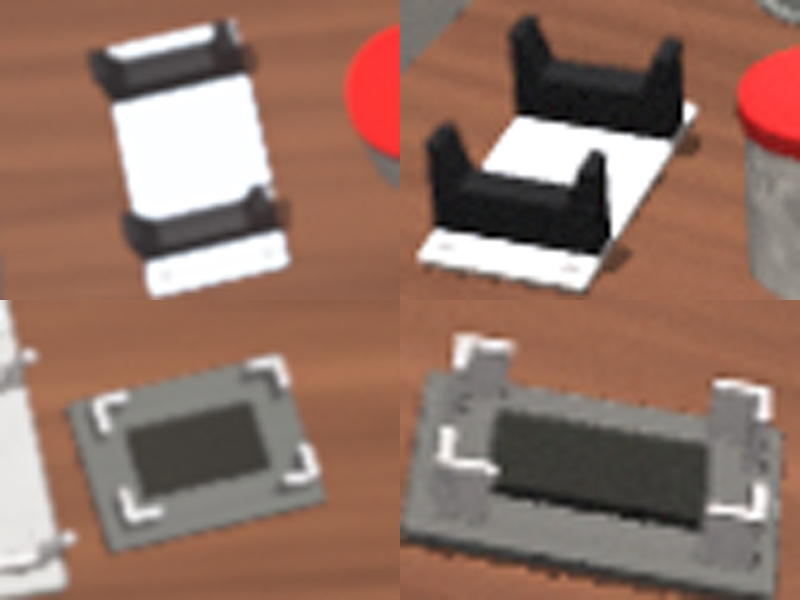

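Syringe held (25.6 mm). The zoom shows the cradle plate corners at (105,44), (235,20), (290,262), (152,297), and the stand's pad, plate and angles clearly. Working out both centres:

```bash
python3 - <<'E'
from h import *
def rep(k,n,o,s,P,z):
    W=ray(n,np.array(o)+np.array(P)/s,z); print(k,"centre",W.mean(0),"sides",np.linalg.norm(np.roll(W,-1,0)-W,axis=1),"angs",[round(np.degrees(np.arctan2(*(d[::-1]))),1) for d in np.roll(W,-1,0)-W])
rep("cr plate","top",(190,177),4.762,[(105,44),(235,20),(290,262),(152,297)],.006)
rep("cr cheeks sc","scene",(230,175),5.556,[(125,18),(272,40),(198,152),(40,127)],.043)
rep("st plate","top",(378,164),5,[(68,108),(285,55),(325,195),(110,250)],.007)
rep("st pad","top",(378,164),5,[(128,128),(250,102),(270,168),(145,193)],.012)
rep("st angles","top",(378,164),5,[(92,103),(285,58),(318,178),(125,222)],.024)
rep("st angles sc","scene",(430,235),6.667,[(55,38),(372,83),(365,217),(43,166)],.024)
C=lambda P:np.array([(x/2.9,y/2.9) for x,y in P])
rep("br plate","top",(200,140),2.9,[(310,108),(388,96),(423,263),(341,276)],.010)
to(.614,.049,.13,100)
E
```

```text
cr plate centre [0.6121 0.0484] sides [0.0569 0.1117 0.0595 0.1153] angs [np.float64(-83.0), np.float64(-169.9), np.float64(100.6), np.float64(8.7)]
cr cheeks sc centre [0.6141 0.0493] sides [0.0536 0.0722 0.0548 0.0723] angs [np.float64(-79.9), np.float64(-170.2), np.float64(100.2), np.float64(8.9)]
st plate centre [ 0.6163 -0.3335] sides [0.0937 0.062  0.0917 0.0626] angs [np.float64(-79.8), np.float64(-172.4), np.float64(100.6), np.float64(9.4)]
st pad centre [ 0.6163 -0.3329] sides [0.0517 0.0291 0.0524 0.0284] angs [np.float64(-81.6), np.float64(-171.3), np.float64(97.6), np.float64(7.3)]
st angles centre [ 0.6154 -0.3329] sides [0.0814 0.0521 0.0803 0.0514] angs [np.float64(-80.4), np.float64(-173.0), np.float64(99.1), np.float64(8.3)]
st angles sc centre [ 0.6167 -0.3329] sides [0.08   0.0541 0.0775 0.0524] angs [np.float64(-77.6), np.float64(-170.5), np.float64(101.3), np.float64(12.1)]
br plate centre [ 0.609 -0.145] sides [0.0562 0.1249 0.0574 0.1248] angs [np.float64(-84.9), np.float64(-173.5), np.float64(95.1), np.float64(6.0)]
t9.6 shift [-0.1764 -0.0423 -0.1106] turn [ 0.  -0.3 -1.6] ee [0.4326 0.065  0.0205] q [-0.13  0.09  2.12 -0.    0.94 -1.84] w 0.0256 F [-0.7  0.3 -0. ]
```

```bash
python3 - <<'E'
from h import *
print("chassis base",ray("scene",[(178,226),(268,158)],0), "tops z=.12,.2",ray("top",[(190,271),(156,76)],.12),ray("top",[(190,271),(156,76)],.2), ray("scene",[(122,153),(268,92)],.15))
to(.6133,.0488,.13,99.7)
E
```

```text
chassis base [[0.5011 0.1563]
 [0.7954 0.1368]] tops z=.12,.2 [[0.4702 0.1018]
 [0.8512 0.1634]] [[0.4555 0.0801]
 [0.7964 0.1352]] [[0.4702 0.2228]
 [0.8065 0.1351]]
t9.6 shift [-0.1757 -0.0424 -0.1106] turn [ 0.  -0.3 -1.3] ee [0.4326 0.065  0.0205] q [-0.13  0.09  2.12 -0.    0.94 -1.84] w 0.0256 F [-0.7  0.3 -0. ]
```

```bash
python3 - <<'E'
from h import *
for n,rows,x0 in (("top",range(110,270,20),170),("scene",range(160,226,10),None)):
    im=cv2.imread(f"pics/{n}0.png"); hsv=cv2.cvtColor(im,cv2.COLOR_BGR2HSV).astype(int); h,s,v=hsv[...,0],hsv[...,1],hsv[...,2]
    m=((abs(h-10)>3)|(abs(s-127)>32)|(v<70))
    P=[]
    for r in rows:
        st=x0 if n=="top" else int(178+(226-r)*90/68)-12
        x=next(x for x in range(st,st+60) if not m[r,x:x+4].any()); P.append((x-.5,r))
    print(n,P); W=ray(n,P,0); print(W.T); 
    vx,vy,ax,ay=cv2.fitLine(W.astype(np.float32),cv2.DIST_L1,0,.001,.001).ravel(); print("at x=.6 y=",ay+(.6-ax)*vy/vx,"ang",np.degrees(np.arctan2(vy,vx)))
print("top of wall:",[ (z,proj("scene",[[.80,.137,z],[.5,.14,z]])) for z in (.1,.15,.2)])
E
```

```text
top [(176.5, 110), (178.5, 130), (181.5, 150), (183.5, 170), (185.5, 190), (187.5, 210), (189.5, 230), (191.5, 250)]
[[0.8471 0.7995 0.7528 0.7072 0.6627 0.6191 0.5764 0.5346]
 [0.1605 0.1563 0.1501 0.1461 0.1421 0.1383 0.1346 0.1309]]
at x=.6 y= 0.13656558 ang 5.4222655
scene [(256.5, 160), (247.5, 170), (237.5, 180), (227.5, 190), (217.5, 200), (208.5, 210), (199.5, 220)]
[[0.7764 0.7303 0.6861 0.6444 0.605  0.5686 0.534 ]
 [0.1549 0.1494 0.1462 0.1431 0.1403 0.136  0.1319]]
at x=.6 y= 0.13885619 ang 5.1866164
top of wall: [(0.1, array([[266.7444, 115.3054],
       [176.4819, 181.2205]])), (0.15, array([[265.5964,  92.9124],
       [172.0426, 155.2072]])), (0.2, array([[264.4218,  69.4611],
       [167.4203, 127.5257]]))]
```

The rack's side wall (y≈0.138 at x=0.6, top about z=0.15) leaves 90 mm to the cradle's axis. The gripper's body needs 97 mm, so it would hit when held square. I'll lean the tool about 10° away from the wall, about the syringe's axis. That gains about 13 mm; the syringe then touches down on its right edge and settles flat when let go. Lift first.

```bash
cat >> h.py <<'E'
def tot(x,y,z,yaw,tilt):
    """as to(), with the tool's top leaned by tilt deg towards -jaw axis"""
    s=bot.observe(); R0=R.from_rotvec(s["tool_rot"]); a=np.radians(yaw); Y=np.array([np.cos(a),np.sin(a),0]); Z=np.array([0,0,-1.]); X=np.cross(Y,Z)
    r=(R0.inv()*R.from_rotvec(-np.radians(tilt)*X)*R.from_matrix(np.c_[X,Y,Z])).as_rotvec(degrees=True)
    print("t%.1f"%s["clock"],"shift",R0.inv().apply(np.array([x,y,z])-s["ee_pos"]).round(4),"turn",r.round(1),"ee",s["ee_pos"],"q",s["joints"].round(2),"w %.4f"%s["width"],"F",s["contact_force"].round(1))
E
python3 -m pendant '{"xyz":[[0,0,-0.015],[0,0,-0.035],[0,0,-0.06],[0,0,-0.085],[0,0,-0.11],[0,0,-0.125],[0,0,-0.132],[0,0,-0.135],[0,0,-0.135],[0,0,-0.135]],"rotation":[[0,0,0],[0,0,0],[0,0,0],[0,0,0],[0,0,0],[0,0,0],[0,0,0],[0,0,0],[0,0,0],[0,0,0]],"gripper":[1,1,1,1,1,1,1,1,1,1]}' 20
python3 -c "
from h import *
tot(.6133,.0468,.15,99.7,10)"
```

```text
clock: 10.45
ee_pos: [0.4327, 0.0652, 0.1545]
tool_rot: [0.229, -3.125, -0.0]
contact_force: [-0.7, -0.2, -0.3]
width: 0.0257
t10.4 shift [-0.176  -0.0446  0.003 ] turn [-10.   -0.3  -1.3] ee [0.4327 0.0652 0.1545] q [-0.13 -0.14  2.03 -0.    1.25 -1.84] w 0.0257 F [-0.7 -0.2 -0.3]
```

```bash
python3 -m pendant '{"xyz":[[-0.01,-0.01,0],[-0.03,-0.02,0],[-0.05,-0.03,0],[-0.075,-0.04,0],[-0.1,-0.0446,0],[-0.125,-0.0446,0],[-0.145,-0.0446,0],[-0.165,-0.0446,0],[-0.176,-0.0446,0.003],[-0.176,-0.0446,0.003]],"rotation":[[-2,0,0],[-4,0,0],[-6,0,0],[-8,0,-0.5],[-10,-0.3,-1],[-10,-0.3,-1.3],[-10,-0.3,-1.3],[-10,-0.3,-1.3],[-10,-0.3,-1.3],[-10,-0.3,-1.3]],"gripper":[1,1,1,1,1,1,1,1,1,1]}'
python3 - <<'E'
from h import *
tot(.6133,.0468,.042,99.7,10)
for n in("top","scene"): cv2.imwrite(f"pics/{n}6.png",viewer.grab_frame(n)[:,:,::-1])
f=lambda im:cv2.resize(im,(400,400),interpolation=cv2.INTER_CUBIC)
cv2.imwrite("pics/v6.png",np.hstack([f(cv2.imread("pics/top6.png")[130:290,150:310]),f(cv2.imread("pics/scene6.png")[90:270,180:360])]))
E
```

```text
clock: 11.28
ee_pos: [0.6135, 0.047, 0.1475]
tool_rot: [0.262, -3.1, -0.274]
contact_force: [-0.4, 0.5, -0.2]
width: 0.0257
t11.3 shift [-0.0001 -0.0187  0.1038] turn [ 0.1 -0.2 -0.1] ee [0.6135 0.047  0.1475] q [-0.2   0.35  1.53  0.17  1.33 -1.99] w 0.0257 F [-0.4  0.5 -0.2]
```

View pics/v6.png

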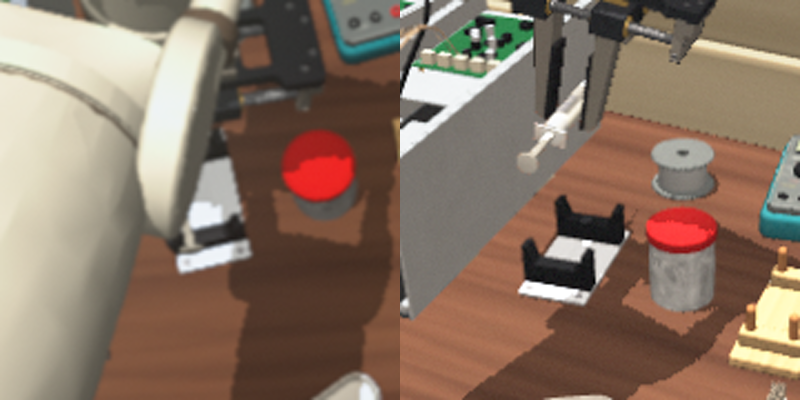

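The syringe is held leaning right as planned, above the cradle and clear of the rack and tin. Descend slowly.

```bash
python3 -m pendant '{"xyz":[[0,-0.002,0.01],[0,-0.004,0.022],[0,-0.006,0.035],[0,-0.009,0.05],[0,-0.011,0.063],[0,-0.013,0.075],[0,-0.015,0.085],[0,-0.0165,0.092],[0,-0.0175,0.097],[0,-0.018,0.1]],"rotation":[[0,-0.2,0],[0,-0.2,0],[0,-0.2,0],[0,-0.2,0],[0,-0.2,0],[0,-0.2,0],[0,-0.2,0],[0,-0.2,0],[0,-0.2,0],[0,-0.2,0]],"gripper":[1,1,1,1,1,1,1,1,1,1]}'
python3 -c "
from h import *
tot(.6133,.0468,.040,99.7,10)"
```

```text
clock: 12.22
ee_pos: [0.6115, 0.0467, 0.0459]
tool_rot: [0.261, -3.102, -0.275]
contact_force: [-0.1, -1.1, -1.2]
width: 0.0254
t12.2 shift [-0.0018 -0.0012  0.0058] turn [ 0.1 -0.1 -0.1] ee [0.6115 0.0467 0.0459] q [-0.21  0.47  1.59  0.18  1.15 -2.02] w 0.0254 F [-0.1 -1.1 -1.2]
```

```bash
python3 -m pendant '{"xyz":[[0,0,0.001],[-0.001,0,0.002],[-0.001,0,0.003],[-0.001,-0.001,0.004],[-0.001,-0.001,0.005],[-0.001,-0.001,0.0055],[-0.001,-0.001,0.006],[-0.001,-0.001,0.006],[-0.001,-0.001,0.006],[-0.001,-0.001,0.006]],"rotation":[[0,0,0],[0,0,0],[0,0,0],[0,0,0],[0,0,0],[0,0,0],[0,0,0],[0,0,0],[0,0,0],[0,0,0]],"gripper":[1,1,1,1,1,1,1,1,1,1]}'
python3 -c "
from h import *
tot(.6133,.0468,.040,99.7,10)"
```

```text
clock: 13.05
ee_pos: [0.6125, 0.0469, 0.0399]
tool_rot: [0.261, -3.103, -0.274]
contact_force: [1.0, -0.1, -0.3]
width: 0.0254
t13.1 shift [-0.0007 -0.0002 -0.0001] turn [ 0.1 -0.  -0.1] ee [0.6125 0.0469 0.0399] q [-0.21  0.48  1.59  0.18  1.14 -2.03] w 0.0254 F [ 1.  -0.1 -0.3]
```

```bash
python3 -m pendant '{"xyz":[[0,0,0.0005],[0,0,0.001],[0,0,0.0015],[0,0,0.002],[0,0,0.002],[0,0,0.002],[0,0,0.002],[0,0,0.002],[0,0,0.002],[0,0,0.002]],"rotation":[[0,0,0],[0,0,0],[0,0,0],[0,0,0],[0,0,0],[0,0,0],[0,0,0],[0,0,0],[0,0,0],[0,0,0]],"gripper":[1,1,1,1,1,1,1,1,1,1]}' 8
python3 -m pendant '{"xyz":[[0,0,0],[0,0,0],[0,0,0],[0,0,0],[0,0,0],[0,0,0],[0,0,0],[0,0,0],[0,0,0],[0,0,0]],"rotation":[[0,0,0],[0,0,0],[0,0,0],[0,0,0],[0,0,0],[0,0,0],[0,0,0],[0,0,0],[0,0,0],[0,0,0]],"gripper":[0.75,0.7,0.65,0.6,0.55,0.5,0.5,0.5,0.5,0.5]}'
python3 - <<'E'
from h import *
tot(.6133,.0468,.15,99.7,10)
cv2.imwrite("pics/scene7.png",viewer.grab_frame("scene")[:,:,::-1])
cv2.imwrite("pics/v7.png",cv2.resize(cv2.imread("pics/scene7.png")[130:250,200:350],(750,600),interpolation=cv2.INTER_CUBIC))
E
```

```text
clock: 13.88
ee_pos: [0.6127, 0.0472, 0.0393]
tool_rot: [0.262, -3.103, -0.274]
contact_force: [-4.5, -0.1, 8.5]
width: 0.0258
clock: 14.72
ee_pos: [0.6127, 0.0472, 0.0392]
tool_rot: [0.262, -3.103, -0.274]
contact_force: [-0.8, 0.5, -0.7]
width: 0.0458
t14.7 shift [-0.0004  0.019  -0.1091] turn [ 0.1 -0.  -0. ] ee [0.6127 0.0472 0.0392] q [-0.21  0.48  1.59  0.18  1.14 -2.03] w 0.0458 F [-0.8  0.5 -0.7]
```

View pics/v7.png

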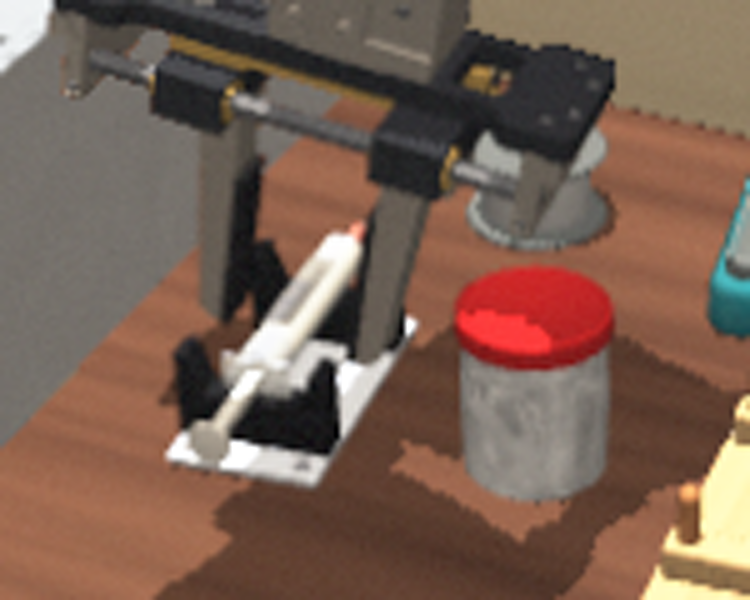

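The syringe lies flat in both notches, the tin is untouched and the fingers are clear. Retreat along the tool axis and work out the brush.

```bash
python3 -m pendant '{"xyz":[[0,0,-0.005],[0,0,-0.015],[0,0,-0.03],[0,0,-0.05],[0,0,-0.07],[0,0,-0.09],[0,0,-0.105],[0,0,-0.115],[0,0,-0.12],[0,0,-0.12]],"rotation":[[0,0,0],[0,0,0],[0,0,0],[0,0,0],[0,0,0],[0,0,0],[0,0,0],[0,0,0],[0,0,0],[0,0,0]],"gripper":[0.5,0.5,0.5,0.5,0.5,0.5,0.5,0.5,0.5,0.5]}'
python3 - <<'E'
from h import *
C=lambda P:np.array([(200+x/2.9,140+y/2.9) for x,y in P])
e=ray("top",C([(418,293),(492,573)]),.0095); print("top ends",e,e.mean(0),np.linalg.norm(e[0]-e[1]),np.degrees(np.arctan2(*(e[0]-e[1])[::-1])))
e=ray("scene",[(350,263),(322,353)],.0095); print("scene ends",e,e.mean(0),np.linalg.norm(e[0]-e[1]))
im=cv2.imread("pics/scene0.png"); hsv=cv2.cvtColor(im,cv2.COLOR_BGR2HSV).astype(int)
m=((hsv[...,1]<60)&(hsv[...,2]>150))|((hsv[...,0]<20)&(hsv[...,1]>170)&(hsv[...,2]>150)); q=np.zeros_like(m); q[260:358,312:358]=m[260:358,312:358]
p=np.argwhere(q)[:,::-1]; W=ray("scene",p,.0095).astype(np.float32); vx,vy,ax,ay=cv2.fitLine(W,cv2.DIST_L1,0,.001,.001).ravel(); t=(W-[ax,ay])@[vx,vy]; print("mask",np.c_[[t.min(),t.max()]]*[vx,vy]+[ax,ay],np.degrees(np.arctan2(vy,vx)))
to(.4415,-.1885,.15,100)
E
```

```text
clock: 15.6
ee_pos: [0.6171, 0.0261, 0.159]
tool_rot: [0.262, -3.105, -0.273]
contact_force: [-0.1, -0.0, -0.4]
width: 0.0457
top ends [[ 0.5287 -0.1751]
 [ 0.3379 -0.207 ]] [ 0.4333 -0.191 ] 0.19342232430030293 9.497960295636435
scene ends [[ 0.5313 -0.1705]
 [ 0.34   -0.2103]] [ 0.4356 -0.1904] 0.19536524137237238
mask [[ 0.3339 -0.2087]
 [ 0.5285 -0.1744]] 10.009733
t15.6 shift [ 0.2091 -0.1808 -0.0233] turn [10.1  0.1 -0.3] ee [0.6171 0.0261 0.159 ] q [-0.24  0.35  1.51  0.17  1.36 -2.02] w 0.0457 F [-0.1 -0.  -0.4]
```

```bash
python3 -m pendant '{"xyz":[[0.015,-0.015,-0.003],[0.04,-0.035,-0.006],[0.065,-0.055,-0.009],[0.09,-0.075,-0.012],[0.115,-0.095,-0.015],[0.14,-0.115,-0.018],[0.165,-0.14,-0.02],[0.19,-0.16,-0.022],[0.21,-0.176,-0.023],[0.217,-0.182,-0.023]],"rotation":[[1,0,0],[3,0,0],[5,0,0],[7,0,0],[9,0,0],[10.1,0,0],[10.1,0.1,-0.3],[10.1,0.1,-0.3],[10.1,0.1,-0.3],[10.1,0.1,-0.3]],"gripper":[0.4,0.4,0.4,0.4,0.4,0.4,0.4,0.4,0.4,0.4]}'
python3 - <<'E'
from h import *
to(.434,-.1908,.0125,99.9)
# seated syringe: axis seen in both views
for n in("top","scene"): cv2.imwrite(f"pics/{n}8.png",viewer.grab_frame(n)[:,:,::-1])
f=lambda im,w,h:cv2.resize(im,(w,h),interpolation=cv2.INTER_CUBIC)
cv2.imwrite("pics/v8.png",np.hstack([f(cv2.imread("pics/top8.png")[165:265,185:285],400,400),f(cv2.imread("pics/scene8.png")[160:250,220:310],400,400)]))
E
```

```text
clock: 16.43
ee_pos: [0.4314, -0.1922, 0.1482]
tool_rot: [0.269, -3.128, -0.001]
contact_force: [0.1, -0.5, -0.7]
width: 0.0552
t16.4 shift [-0.003   0.0008  0.1357] turn [ 0.  -0.1 -0.1] ee [ 0.4314 -0.1922  0.1482] q [-0.67 -0.04  1.95 -0.    1.23 -2.42] w 0.0552 F [ 0.1 -0.5 -0.7]
```

View pics/v8.png

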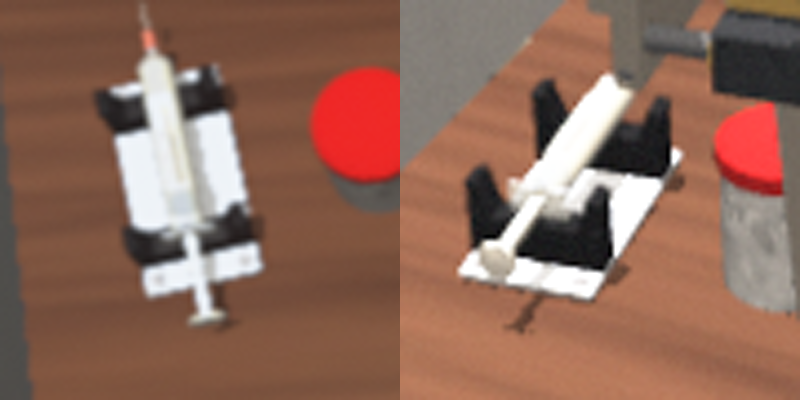

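The syringe lies level with its ends at zoom (143,5) and (208,322); I'll check its centre by ray while grasping the brush.

```bash
python3 -m pendant '{"xyz":[[-0.001,0,0.015],[-0.002,0,0.04],[-0.003,0.001,0.065],[-0.003,0.001,0.09],[-0.003,0.001,0.11],[-0.003,0.001,0.123],[-0.003,0.001,0.131],[-0.003,0.001,0.135],[-0.003,0.001,0.136],[-0.003,0.001,0.136]],"rotation":[[0,0,0],[0,0,0],[0,0,0],[0,0,0],[0,0,0],[0,0,0],[0,0,0],[0,0,0],[0,0,0],[0,0,0]],"gripper":[0.4,0.4,0.4,0.4,0.4,0.4,0.4,0.4,0.4,0.5]}' 15
python3 -m pendant '{"xyz":[[0,0,0],[0,0,0],[0,0,0],[0,0,0],[0,0,0],[0,0,0],[0,0,0],[0,0,0],[0,0,0],[0,0,-0.01]],"rotation":[[0,0,0],[0,0,0],[0,0,0],[0,0,0],[0,0,0],[0,0,0],[0,0,0],[0,0,0],[0,0,0],[0,0,0]],"gripper":[0.6,0.7,0.8,0.9,1,1,1,1,1,1]}'
python3 - <<'E'
from h import *
e=ray("top",np.array((185,165))+np.array([(143,5),(208,322)])/4,.0345); d=e[0]-e[1]; print("syr",e,e.mean(0),np.linalg.norm(d),np.degrees(np.arctan2(d[1],d[0])))
u=np.array([np.cos(np.radians(9.7)),np.sin(np.radians(9.7))]); v=np.array([-u[1],u[0]]); r=e-[.6133,.0488]; print("along,across each end (mm)",(np.c_[r@u,r@v]*1e3).round(1))
to(.608,-.145,.13,95.9)
E
```

```text
clock: 17.37
ee_pos: [0.4362, -0.1895, 0.013]
tool_rot: [0.269, -3.13, -0.0]
contact_force: [0.1, -1.0, 0.2]
width: 0.0503
clock: 18.2
ee_pos: [0.4349, -0.1885, 0.0217]
tool_rot: [0.269, -3.127, -0.005]
contact_force: [-0.2, -0.8, -0.7]
width: 0.0135
syr [[0.6951 0.0614]
 [0.5292 0.034 ]] [0.6121 0.0477] 0.16817227341156893 9.36919689692277
along,across each end (mm) [[ 82.7  -1.4]
 [-85.4  -0.4]]
t18.2 shift [-0.1777  0.0136 -0.1088] turn [ 0.2 -0.2  3.9] ee [ 0.4349 -0.1885  0.0217] q [-0.66  0.17  2.02  0.    0.95 -2.41] w 0.0135 F [-0.2 -0.8 -0.7]
```

The syringe is seated within about 1.5 mm of the middle. Carry the brush to its rest.

```bash
python3 -m pendant '{"xyz":[[0,0,-0.02],[0,0,-0.045],[-0.01,0,-0.07],[-0.03,0.002,-0.09],[-0.06,0.004,-0.105],[-0.09,0.007,-0.109],[-0.12,0.01,-0.109],[-0.145,0.012,-0.109],[-0.17,0.0136,-0.109],[-0.178,0.0136,-0.109]],"rotation":[[0,0,0],[0,0,0],[0,0,0],[0,0,1],[0,0,2],[0,0,3],[0,0,3.7],[0,0,3.7],[0,0,3.7],[0,0,3.7]],"gripper":[1,1,1,1,1,1,1,1,1,1]}'
python3 -c "
from h import *
to(.6083,-.1449,.0365,96.1)"
```

```text
clock: 19.03
ee_pos: [0.6107, -0.1439, 0.1307]
tool_rot: [0.17, -3.136, -0.004]
contact_force: [-1.2, 0.4, -0.8]
width: 0.0136
t19.0 shift [ 0.0024 -0.001   0.0942] turn [ 0.2 -0.1  0.1] ee [ 0.6107 -0.1439  0.1307] q [-0.42  0.37  1.53  0.    1.25 -2.1 ] w 0.0136 F [-1.2  0.4 -0.8]
```

```bash
python3 -m pendant '{"xyz":[[0.001,0,0.01],[0.002,-0.001,0.025],[0.002,-0.001,0.04],[0.002,-0.001,0.055],[0.002,-0.001,0.068],[0.002,-0.001,0.078],[0.002,-0.001,0.085],[0.002,-0.001,0.089],[0.002,-0.001,0.092],[0.002,-0.001,0.0935]],"rotation":[[0,0,0],[0,0,0],[0,0,0],[0,0,0],[0,0,0],[0,0,0],[0,0,0],[0,0,0],[0,0,0],[0,0,0]],"gripper":[1,1,1,1,1,1,1,1,1,1]}'
python3 -c "
from h import *
to(.6083,-.1449,.0365,96.1)"
```

```text
clock: 19.87
ee_pos: [0.6089, -0.145, 0.0374]
tool_rot: [0.17, -3.136, -0.004]
contact_force: [-0.4, -0.0, -0.3]
width: 0.0131
t19.9 shift [0.0005 0.0002 0.0009] turn [ 0.1 -0.   0.1] ee [ 0.6089 -0.145   0.0374] q [-0.43  0.49  1.58  0.    1.08 -2.11] w 0.0131 F [-0.4 -0.  -0.3]
```

Not yet touching: lower 1.5 mm slowly, then release.

```bash
python3 -m pendant '{"xyz":[[0,0,0.0005],[0,0,0.001],[0,0,0.0015],[0,0,0.0015],[0,0,0.0015],[0,0,0.0015],[0,0,0.0015],[0,0,0.0015],[0,0,0.0015],[0,0,0.0015]],"rotation":[[0,0,0],[0,0,0],[0,0,0],[0,0,0],[0,0,0],[0,0,0],[0,0,0],[0,0,0],[0,0,0],[0,0,0]],"gripper":[1,1,1,1,1,1,0.9,0.8,0.7,0.6]}'
python3 -m pendant '{"xyz":[[0,0,0],[0,0,0],[0,0,-0.005],[0,0,-0.015],[0,0,-0.035],[0,0,-0.055],[0,0,-0.08],[0,0,-0.1],[0,0,-0.11],[0,0,-0.115]],"rotation":[[0,0,0],[0,0,0],[0,0,0],[0,0,0],[0,0,0],[0,0,0],[0,0,0],[0,0,0],[0,0,0],[0,0,0]],"gripper":[0.55,0.55,0.55,0.55,0.55,0.55,0.55,0.55,0.55,0.55]}'
python3 - <<'E'
from h import *
# dish from scene mask at z=.014
im=cv2.imread("pics/scene0.png"); hsv=cv2.cvtColor(im,cv2.COLOR_BGR2HSV).astype(int)
m=np.zeros((480,640),np.uint8); m[260:295,232:285]=((abs(hsv[...,0]-10)>3)|(abs(hsv[...,1]-127)>32))[260:295,232:285]
n,l,st,ce=cv2.connectedComponentsWithStats(m); i=1+st[1:,4].argmax(); W=ray("scene",np.argwhere(l==i)[:,::-1],.007); r=cv2.minAreaRect((W*1e3).astype(np.float32)); print("dish scene z=.007",r)
im=cv2.imread("pics/top0.png"); hsv=cv2.cvtColor(im,cv2.COLOR_BGR2HSV).astype(int)
m=np.zeros((480,640),np.uint8); m[272:312,265:308]=((abs(hsv[...,0]-10)>3)|(abs(hsv[...,1]-127)>32))[272:312,265:308]
n,l,st,ce=cv2.connectedComponentsWithStats(m); i=1+st[1:,4].argmax(); W=ray("top",np.argwhere(l==i)[:,::-1],.010); r=cv2.minAreaRect((W*1e3).astype(np.float32)); print("dish top z=.010",r)
to(.434,-.0548,.14,32.7)
E
```

```text
clock: 20.7
ee_pos: [0.6089, -0.145, 0.0359]
tool_rot: [0.17, -3.136, -0.004]
contact_force: [-0.1, 0.3, -0.1]
width: 0.0297
clock: 21.53
ee_pos: [0.6103, -0.1458, 0.1538]
tool_rot: [-0.17, 3.134, 0.0]
contact_force: [-0.1, 0.8, -0.3]
width: 0.041
dish scene z=.007 ((436.097900390625, -52.52772521972656), (51.189964294433594, 62.347190856933594), 32.8527717590332)
dish top z=.010 ((434.793212890625, -54.537418365478516), (40.52717590332031, 66.22843933105469), 32.835914611816406)
t21.5 shift [0.1654 0.1096 0.0133] turn [ 0.1  0.2 63.5] ee [ 0.6103 -0.1458  0.1538] q [-0.43  0.35  1.51  0.    1.28 -2.11] w 0.0410 F [-0.1  0.8 -0.3]
```

```bash
python3 -m pendant '{"xyz":[[0.01,0.01,0],[0.03,0.02,0],[0.05,0.035,0],[0.07,0.045,0],[0.09,0.06,0],[0.11,0.075,0],[0.13,0.085,0],[0.15,0.1,0.005],[0.165,0.109,0.01],[0.165,0.109,0.013]],"rotation":[[0,0,5],[0,0,12],[0,0,19],[0,0,26],[0,0,33],[0,0,40],[0,0,47],[0,0,54],[0,0,60],[0,0,63.4]],"gripper":[0.4,0.2,0.1,0.1,0.1,0.1,0.1,0.1,0.1,0.1]}'
python3 - <<'E'
from h import *
b=ray("scene",[(442,206),(518,226)],0); print("bin base",b)
for z in (.04,.06,.08,.1): print(z,proj("scene",[[*p,z] for p in b]))
print("top rim at z .06",ray("top",[(372,125),(448,124)],.06))
to(.4345,-.0546,.0125,32.8)
E
```

```text
clock: 22.37
ee_pos: [0.4309, -0.0534, 0.1383]
tool_rot: [-1.508, -2.754, -0.002]
contact_force: [0.1, -0.4, -0.2]
width: 0.0826
bin base [[ 0.7781 -0.2608]
 [ 0.7767 -0.4081]]
0.04 [[444.9599 188.4645]
 [522.9085 208.2175]]
0.06 [[446.4781 179.3958]
 [525.4271 199.0061]]
0.08 [[448.022  170.12  ]
 [527.9889 189.5742]]
0.1 [[449.5918 160.6324]
 [530.5939 179.9164]]
top rim at z .06 [[ 0.7504 -0.2472]
 [ 0.7416 -0.399 ]]
t22.4 shift [-0.0033  0.0023  0.1258] turn [ 0.  -0.2 -0.2] ee [ 0.4309 -0.0534  0.1383] q [-0.4  -0.13  2.06  0.    1.21 -0.97] w 0.0826 F [ 0.1 -0.4 -0.2]
```

The bin's near face (x ≥ 0.74) stays clear of the gripper. Grasp the dish.

```bash
python3 -m pendant '{"xyz":[[-0.001,0,0.015],[-0.002,0.001,0.035],[-0.003,0.002,0.06],[-0.003,0.002,0.085],[-0.003,0.002,0.103],[-0.003,0.002,0.115],[-0.003,0.002,0.122],[-0.003,0.002,0.126],[-0.003,0.002,0.127],[-0.003,0.002,0.127]],"rotation":[[0,0,0],[0,0,0],[0,0,0],[0,0,0],[0,0,0],[0,0,0],[0,0,0],[0,0,0],[0,0,0],[0,0,0]],"gripper":[0.1,0.1,0.1,0.1,0.1,0.1,0.1,0.1,0.2,0.3]}' 15
python3 -m pendant '{"xyz":[[0,0,0],[0,0,0],[0,0,0],[0,0,0],[0,0,0],[0,0,0],[0,0,0],[0,0,0],[0,0,0],[0,0,-0.01]],"rotation":[[0,0,0],[0,0,0],[0,0,0],[0,0,0],[0,0,0],[0,0,0],[0,0,0],[0,0,0],[0,0,0],[0,0,0]],"gripper":[0.4,0.5,0.6,0.7,0.8,0.9,1,1,1,1]}'
python3 -c "
from h import *
to(.6162,-.333,.13,9.8)"
```

```text
clock: 23.2
ee_pos: [0.4343, -0.0546, 0.0115]
tool_rot: [-1.508, -2.754, -0.003]
contact_force: [0.2, -0.4, 0.2]
width: 0.0719
clock: 24.03
ee_pos: [0.4327, -0.054, 0.0203]
tool_rot: [-1.506, -2.751, -0.002]
contact_force: [-0.1, -0.1, -0.4]
width: 0.0355
t24.0 shift [-0.3333  0.0041 -0.1115] turn [-0.2 -0.3 22.8] ee [ 0.4327 -0.054   0.0203] q [-0.4   0.08  2.13  0.    0.94 -0.97] w 0.0355 F [-0.1 -0.1 -0.4]
```

```bash
python3 -m pendant '{"xyz":[[0,0,-0.02],[0,0,-0.045],[-0.015,0,-0.07],[-0.04,0,-0.09],[-0.075,0,-0.105],[-0.11,0.001,-0.115],[-0.145,0.001,-0.115],[-0.18,0.002,-0.115],[-0.215,0.002,-0.115],[-0.24,0.003,-0.115]],"rotation":[[0,0,0],[0,0,0],[0,0,2],[0,0,4],[0,0,7],[0,0,10],[0,0,13],[0,0,16],[0,0,20],[0,0,22.8]],"gripper":[1,1,1,1,1,1,1,1,1,1]}'
python3 -c "
from h import *
to(.6162,-.333,.13,9.8)"
```

```text
clock: 24.87
ee_pos: [0.5659, -0.2576, 0.1344]
tool_rot: [-2.026, -2.395, 0.0]
contact_force: [0.6, 0.2, -0.4]
width: 0.0356
t24.9 shift [-0.0828  0.0372  0.004 ] turn [-0.2 -0.2 -0.3] ee [ 0.5659 -0.2576  0.1344] q [-0.62  0.36  1.54  0.    1.25 -0.79] w 0.0356 F [ 0.6  0.2 -0.4]
```

```bash
python3 -m pendant '{"xyz":[[-0.015,0.007,0],[-0.035,0.015,0],[-0.055,0.025,0.005],[-0.075,0.033,0.01],[-0.0828,0.0372,0.02],[-0.0828,0.0372,0.035],[-0.0828,0.0372,0.05],[-0.0828,0.0372,0.06],[-0.0828,0.0372,0.065],[-0.0828,0.0372,0.065]],"rotation":[[0,0,-0.3],[0,0,-0.3],[0,0,-0.3],[0,0,-0.3],[0,0,-0.3],[0,0,-0.3],[0,0,-0.3],[0,0,-0.3],[0,0,-0.3],[0,0,-0.3]],"gripper":[1,1,1,1,1,1,1,1,1,1]}'
python3 - <<'E'
from h import *
to(.6162,-.333,.0245,9.8)
for n in("top","scene"): cv2.imwrite(f"pics/{n}9.png",viewer.grab_frame(n)[:,:,::-1])
f=lambda im,w,h:cv2.resize(im,(w,h),interpolation=cv2.INTER_CUBIC)
cv2.imwrite("pics/v9.png",np.hstack([f(cv2.imread("pics/top9.png")[150:250,290:390],400,400),f(cv2.imread("pics/scene9.png")[190:290,315:515],400,400) if 0 else f(cv2.imread("pics/scene9.png")[180:290,400:510],400,400)]))
E
```

```text
clock: 25.7
ee_pos: [0.6146, -0.3312, 0.0667]
tool_rot: [-2.016, -2.397, 0.0]
contact_force: [-0.4, 0.1, -1.4]
width: 0.0357
t25.7 shift [-0.0023  0.0015  0.0422] turn [-0.3 -0.4  0.1] ee [ 0.6146 -0.3312  0.0667] q [-0.67  0.62  1.32 -0.    1.21 -0.84] w 0.0357 F [-0.4  0.1 -1.4]
```

View pics/v9.png

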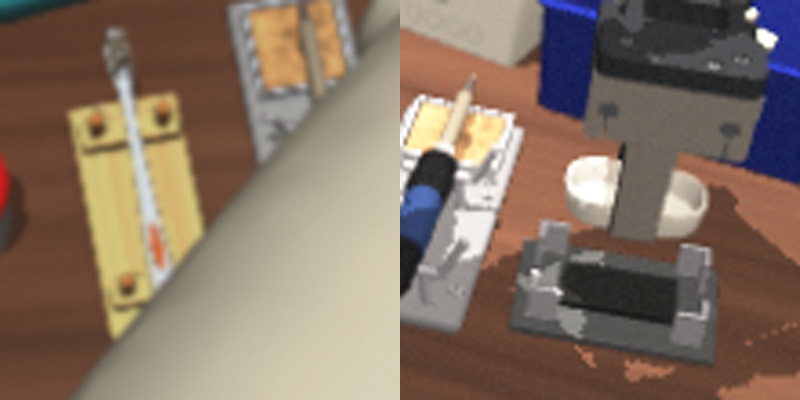

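The brush lies between its dowels, and the dish is lined up over the stand. Lower it.

```bash
python3 -m pendant '{"xyz":[[-0.001,0.001,0.006],[-0.002,0.0015,0.014],[-0.002,0.0015,0.022],[-0.002,0.0015,0.029],[-0.002,0.0015,0.034],[-0.002,0.0015,0.037],[-0.002,0.0015,0.039],[-0.002,0.0015,0.04],[-0.002,0.0015,0.041],[-0.002,0.0015,0.0415]],"rotation":[[0,0,0],[0,0,0],[0,0,0],[0,0,0],[0,0,0],[0,0,0],[0,0,0],[0,0,0],[0,0,0],[0,0,0]],"gripper":[1,1,1,1,1,1,1,1,1,1]}'
python3 -c "
from h import *
to(.6162,-.333,.0235,9.8)"
```

```text
clock: 26.63
ee_pos: [0.6179, -0.3342, 0.028]
tool_rot: [-2.02, -2.401, 0.0]
contact_force: [0.5, -0.8, 0.1]
width: 0.0356
t26.6 shift [ 0.0014 -0.0014  0.0045] turn [-0.2 -0.2  0.1] ee [ 0.6179 -0.3342  0.028 ] q [-0.67  0.67  1.32 -0.    1.15 -0.84] w 0.0356 F [ 0.5 -0.8  0.1]
```

```bash
python3 -m pendant '{"xyz":[[0.001,-0.001,0.001],[0.001,-0.001,0.002],[0.001,-0.001,0.003],[0.001,-0.001,0.004],[0.001,-0.001,0.0045],[0.001,-0.001,0.0045],[0.001,-0.001,0.0045],[0.001,-0.001,0.0045],[0.001,-0.001,0.0045],[0.001,-0.001,0.0045]],"rotation":[[0,0,0],[0,0,0],[0,0,0],[0,0,0],[0,0,0],[0,0,0],[0,0,0],[0,0,0],[0,0,0],[0,0,0]],"gripper":[1,1,1,1,1,1,1,1,1,1]}'
python3 -c "
from h import *
to(.6162,-.333,.0235,9.8)"
```

```text
clock: 27.47
ee_pos: [0.6168, -0.3334, 0.0238]
tool_rot: [-2.02, -2.401, 0.0]
contact_force: [-2.5, 0.5, 2.9]
width: 0.036
t27.5 shift [ 0.0005 -0.0005  0.0003] turn [-0.2 -0.2  0.1] ee [ 0.6168 -0.3334  0.0238] q [-0.67  0.67  1.33 -0.    1.14 -0.84] w 0.0360 F [-2.5  0.5  2.9]
```

Light contact at the expected height. Release, rise, and back off for a full check.

```bash
python3 -m pendant '{"xyz":[[0,0,0],[0,0,0],[0,0,0],[0,0,0],[0,0,0],[0,0,0],[0,0,-0.005],[0,0,-0.02],[0,0,-0.045],[0,0,-0.075]],"rotation":[[0,0,0],[0,0,0],[0,0,0],[0,0,0],[0,0,0],[0,0,0],[0,0,0],[0,0,0],[0,0,0],[0,0,0]],"gripper":[0.55,0.5,0.45,0.4,0.4,0.4,0.4,0.4,0.4,0.4]}'
python3 -m pendant '{"xyz":[[0,0,-0.04],[0,0,-0.08],[0,0,-0.11],[0.02,0,-0.14],[0.05,0,-0.16],[0.08,0,-0.17],[0.11,0,-0.17],[0.14,0,-0.17],[0.17,0,-0.17],[0.2,0,-0.17]],"rotation":[[0,0,0],[0,0,0],[0,0,0],[0,0,0],[0,0,0],[0,0,0],[0,0,0],[0,0,0],[0,0,0],[0,0,0]],"gripper":[0.4,0.4,0.4,0.4,0.4,0.4,0.4,0.4,0.4,0.4]}'
python3 -c "
from h import *
to(.30,.20,.30,9.8)"
```

```text
clock: 28.3
ee_pos: [0.6161, -0.3329, 0.099]
tool_rot: [-2.018, -2.399, 0.0]
contact_force: [0.8, 0.5, -0.4]
width: 0.0554
clock: 29.13
ee_pos: [0.5824, -0.1353, 0.2719]
tool_rot: [-2.019, -2.4, -0.001]
contact_force: [0.1, 0.6, -0.9]
width: 0.0551
t29.1 shift [ 0.3787 -0.221  -0.0259] turn [-0.2 -0.2  0.1] ee [ 0.5824 -0.1353  0.2719] q [-0.43  0.19  1.46  0.    1.49 -0.6 ] w 0.0551 F [ 0.1  0.6 -0.9]
```

```bash
python3 -m pendant '{"xyz":[[0.02,-0.02,-0.005],[0.05,-0.04,-0.01],[0.085,-0.06,-0.015],[0.12,-0.08,-0.02],[0.155,-0.1,-0.025],[0.19,-0.12,-0.025],[0.225,-0.14,-0.025],[0.26,-0.16,-0.025],[0.29,-0.18,-0.025],[0.31,-0.19,-0.025]],"rotation":[[0,0,0],[0,0,0],[0,0,0],[0,0,0],[0,0,0],[0,0,0],[0,0,0],[0,0,0],[0,0,0],[0,0,0]],"gripper":[0.4,0.4,0.4,0.4,0.4,0.4,0.4,0.4,0.4,0.4]}'
python3 - <<'E'
from h import *
for n in("top","scene"): cv2.imwrite(f"pics/{n}F.png",viewer.grab_frame(n)[:,:,::-1])
f=lambda im,w,h:cv2.resize(im,(w,h),interpolation=cv2.INTER_CUBIC)
cv2.imwrite("pics/vF.png",np.vstack([f(cv2.imread("pics/topF.png")[140:243,198:458],798,316),f(cv2.imread("pics/sceneF.png")[185:287,240:500],720,282)[:, :].copy() if 0 else f(cv2.imread("pics/sceneF.png")[193:283,240:498],798,278)]))
E
```

```text
clock: 29.97
ee_pos: [0.3401, 0.1394, 0.3003]
tool_rot: [-2.018, -2.403, -0.004]
contact_force: [0.4, -0.6, 0.1]
width: 0.0551
```

View pics/vF.png

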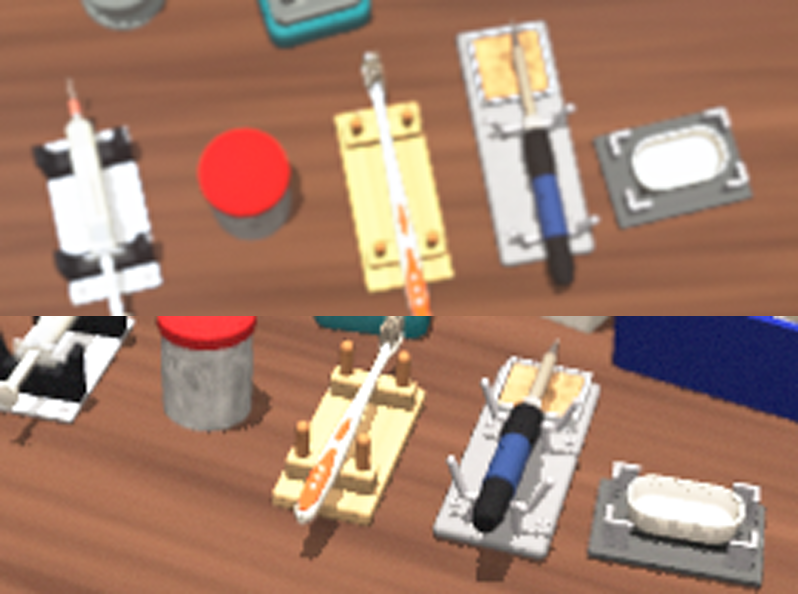

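All four look seated. One numeric check of each against its holder:

```bash
python3 - <<'E'
from h import *
sc=798/260
def ln(k,P,z,c,a):
    e=ray("top",np.array([198,140])+np.array(P)/sc,z); d=e[0]-e[1]; u=np.array([np.cos(np.radians(a)),np.sin(np.radians(a))]); r=(e-c)*1e3
    print(k,"along/across mm",np.c_[r@u,r@[-u[1],u[0]]].round(1),"ang",round(np.degrees(np.arctan2(d[1],d[0])),1),"rest",a)
ln("brush",[(372,56),(423,332)],.0335,[.6083,-.1449],6.1)
ln("iron",[(515,22),(564,284)],.040,[.6024,-.2395],5.2)
im=cv2.imread("pics/topF.png"); hsv=cv2.cvtColor(im,cv2.COLOR_BGR2HSV).astype(int)
m=np.zeros((480,640),np.uint8); m[180:206,403:438]=((hsv[...,2]>165))[180:206,403:438]
n,l,st,ce=cv2.connectedComponentsWithStats(m); i=1+st[1:,4].argmax(); print("dish",cv2.minAreaRect((ray("top",np.argwhere(l==i)[:,::-1],.026)*1e3).astype(np.float32)))
for t in("0","F"):
    im=cv2.imread(f"pics/top{t}.png"); h=cv2.cvtColor(im,cv2.COLOR_BGR2HSV); q=np.zeros((480,640),bool); q[175:230,255:300]=(h[...,1]>200)[175:230,255:300]; print("lid px",np.argwhere(q).mean(0)[::-1])
E
```

```text
brush along/across mm [[ 90.3  -2.4]
 [-98.6  -0.5]] ang 5.5 rest 6.1
iron along/across mm [[110.4  -3.7]
 [-69.5  -0.7]] ang 4.2 rest 5.2
dish ((617.154296875, -332.89556884765625), (38.932861328125, 64.07780456542969), 10.492497444152832)
lid px [277.3568 195.952 ]
lid px [278.0695 196.1969]
```

```bash
python3 - <<'E'
from h import *
im=cv2.imread("pics/topF.png"); hsv=cv2.cvtColor(im,cv2.COLOR_BGR2HSV).astype(int); h,s,v=hsv[...,0],hsv[...,1],hsv[...,2]
w=((abs(h-10)>3)|(abs(s-127)>32)); 
for r in list(range(154,162))+list(range(238,260,1)): print(r,np.flatnonzero(w[r,310:350])+310)
print("board-middle line px",proj("top",[[.6083+a*np.cos(.1065),-.1449+a*np.sin(.1065),.0335] for a in(.096,-.096)]))
im=cv2.imread("pics/sceneF.png"); print("scene",proj("scene",[[.6083+a*np.cos(.1065),-.1449+a*np.sin(.1065),.0335] for a in(.096,-.096)]))
E
```

```text
154 [346 347 348 349]
155 [346 347 348 349]
156 [318 347 348 349]
157 [316 317 318 319 320 347 348 349]
158 [316 317 318 319 320 321 347 348 349]
159 [316 317 318 319 320 321 347 348 349]
160 [316 317 318 319 320 321 348 349]
161 [315 316 317 318 319 320 321 322 348 349]
238 [333 334 335 337]
239 [336 337]
240 [333 334 335 336 337]
241 [333 334 335 336 337]
242 [333 334 335 336 337]
243 [332 334 335 336 337]
244 [332 334 335 336]
245 [332 333 334 335 336 337 338]
246 [332 333 334 335 337 338]
247 [333 334 335 336 337 338]
248 [334 335 336 337 338]
249 [335 336 337]
250 []
251 []
252 []
253 []
254 []
255 []
256 []
257 []
258 []
259 []
board-middle line px [[317.5172 155.8893]
 [335.3099 246.9103]]
scene [[368.6761 194.3198]
 [337.1767 255.4102]]
```

The brush's ends are within about 3 mm of centre along its rest, and everything else is within about 2 mm. Handing in.

```bash
python3 -c "
from rig import ticket,bot
print(bot.observe()['clock'],bot.observe()['contact_force']); print(ticket.job_done())"
```

```text
30.0667 [-0.47161123 -0.32802807 -0.52633035]
the job is handed in; nothing more can be done
None
```

I set out all four items in the order asked (iron, syringe, toothbrush, dish), let each go, and handed the job in at 30 s. The arm was raised clear of everything, and the highest wrist force I read was about 15 N.

The rack wall beside the syringe cradle would have blocked the gripper's body. I leaned the tool 10° to place the syringe, and it settled flat when let go.

Last checks, from the camera pictures:
- **Iron:** it sits in both forks with the tip over the sponge. Against the fork prongs it looked centred to about 0.5 mm. The final world-coordinate check disagreed slightly, putting it about 2 mm off across the rest and turned 1°.
- **Syringe:** within about 1.5 mm of the cradle's middle, at 9.4° against the cradle's 9.7°.
- **Toothbrush:** between the dowels and about 1.5 mm off across the rest. It is about 3 mm towards the robot along the rest, which I left uncorrected.
- **Dish:** about 1 mm from the stand's centre and within 1° of square.
- **Tin:** the lid is within 0.8 pixel (about 1.5 mm) of where it was in the first picture, close to measuring noise, and I never touched it.

The pictures gave no direct height reading for the seated items. I judged "fully down" from the contact heights while lowering, the release heights and how they look in the final pictures. The toothbrush was let go at its computed seat height, but I saw no contact force there.

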